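# Put the sewing things away and open the box at its button tray

## Robot

A 7-joint arm with a two-finger parallel gripper is mounted at the origin on the work surface. World frame = base frame: x ahead of the robot, y to its left, z up, the work surface at z = 0. Lengths are in m, angles in rad, forces in N, time in s.
With the tool pointing down it reaches from about 0.35 to 0.9 m from the base axis. Payload 8.1 kg.
Tool frame: the origin (TCP) lies midway between the tips of the shut fingers; the grasp point (between the pads) lies 19 mm behind it; y points along the fingers, z is the direction in which the jaws open and shut, and the axes are right-handed (so a half turn about y gives the same grasp; the last joint's range is limited). The gripper opens to 85 mm and grips with 20 to 120 N. Pads are 22 mm wide; open, the fingers measure 114 mm over their backs; the gripper's body (76 mm by 85 mm) begins 54 mm behind the grasp point. The pads swing forward as they close: fully open they stand 13 mm farther back than shut.
Start: joints at [-1.397, 0.434, 0.025, 1.573, -0.012, 1.134, -0.075], TCP at [0.171, 0.601, 0.231] pointing down, gripper open.
Joint ranges: [-2.62, 2.62], [-0.44, 2.09], [-1.27, 1.32], [0.08, 2.57], [-1.32, 4.46], [0.12, 2], [-2.74, 2.74]. Speed limits (rad/s): [2.22, 2.22, 3.01, 3.01, 3.14, 3.14, 3.14].

## Interface

Orientations are given as a rotation vector (axis times angle).
In Python, from plant import r, read_camera gives the robot as it stands. The module is installed in compiled form; this text tells all that it offers.
- The arm moves only by the tool arm_command, never from a script. Its argument "increments" is a list that holds one entry, the list of rows, each a list of 6 numbers: the shift along the world's x, y, z in mm, then the turn, a rotation vector about the world's x, y, z in degrees. In form: [[[x, y, z, ax, ay, az], ...]]. A call has 1 to 12 rows; each row shifts and turns the commanded pose from where the row before left it; what a row does not reach is not made up. A row lasts 1/12 s, in which the tool goes at most 41.7 mm and 7.16 degrees, less where a joint would pass 70% of its speed; a pose out of reach is approached as far as the arm can. A call with a gripper value outside its range is refused whole. "fingers" is the finger opening in mm, from 0 to 85.4, set as the call begins (left out, the last holds). The fingers move at their own pace and stop on an object; "force" is the grip in N (left out, the last holds). Time passes only in rows, so rows that do not move let the fingers close. It gives the time, the measured TCP pose, the force and the opening at its end, in the units of the state.
- r.read_state(): the state, without advancing time (a new reading comes with each control period).
- read_camera(name): name is "side" or "top"; returns a dict with "pixels" (400x640x3 uint8, red, green, blue), "range_z" (400x640 float32, m along the optical axis (not along the pixel's ray), 0 where there is no reading), "mtx" (3x3 intrinsics, pixels), "extrinsics" (4x4, takes a point from camera to world coordinates). Camera axes: x right, y up, looking along -z (the intrinsics and any distortion apply to the point x, -y, -z); pixel columns grow to the right and rows downward; lengths in m; the calibration is good to about 2 mm. A picture is of the moment at which its call begins.
- r.close_job(): hands the job in, once; it reports no verdict.
The state is a dict: "t": time; "qpos": joint angles; "qvel": joint speeds; "joint_efforts": joint torques, N m; "ee_pos": TCP position; "orientation": TCP orientation; "ft_force": force on the tool from outside, world axes, zero at the start; "ft_torque": the same for the moment, N m; "grip_width": finger opening in m.
Only numpy, scipy, OpenCV 4.12 (cv2) and the standard library are available. Lean on these libraries where they do the work, as an engineer would, in place of code of your own. Each camera call takes 0.05 s, during which the arm holds its last target.

## Task

Put the thread reel, the tape measure and the pin case away in the open sewing box, in any order. Then pick up the button tray (the box's inner lid) together with its wooden cover (the outer lid), lower the pair onto the box without letting it drop until the tray is fully home in the mouth, let go, and lift off the cover alone by its knob, leaving the tray seated with its buttons in it. Finish while still holding the cover level and still, a hand's breadth clear above the tray; the box stays where it stands and the other things on the chest are left alone.

Things in the scene. Friction and masses are not known exactly. Their poses are not given: they have to be found in the camera images.
- sewing_box: open oblong wooden box, loose (0.5 kg), standing upright: outside 180 (its x) x 58 (its y) x 74 mm high, walls 4 mm, floor 4 mm thick, so the mouth is 172 x 50 mm. Origin: centre of its underside; x along its length, z up.
- inner_lid_wall (a point): inner lid: a shallow plywood button tray (about 0.14 kg), standing at the start under its cover. Point: its centre, half-way up its side walls, 21 mm above its lowest face; x along its length, z up. Walls 186 (x) x 64 (y) mm outside, from 9 mm below to 9 mm above the point; grip across the 64 mm to carry tray and cover as one. Fully home, the point is 83 mm above the box's underside.
- inner_lid: the same tray; origin: centre of its lowest face. Below the walls is a plug that goes into the box's mouth: 167 x 45 mm, 12 mm deep, its lowest 4 mm 163 x 41 mm. Home, the walls rest on the box's rim and overhang it by 3 mm all round. It fits either way round (half a turn).
- outer_lid_knob (a point): outer lid: the tray's wooden cover (about 0.12 kg), resting loosely on the tray, with a round black knob in the middle. Point: on the knob's axis at its widest part; x along the cover, z up. Knob 26 mm across from 8 mm below to 7 mm above the point, top 11 mm above; the board's upper face is 16 mm below. Nested, the point is 33 mm above the tray's point.
- outer_lid: the same cover; origin: centre of its underside, 29 mm below the knob's point. Board 184 x 62 x 8 mm; under it a lip 172 x 50 mm reaches 5 mm down inside the tray's walls, with 2 mm play.
- button_a: a black four-hole coat button, 22 mm across, 6 mm thick, lying loose in the tray under the cover. Origin: centre of its underside.
- button_b: another button like it in the same tray.
- reel_mid (a point): thread reel standing upright, loose: 32 mm diameter, 40 mm high (40 g). Point: its centre; z along its axis, up.
- tape_measure_mid (a point): round black tape measure (a flat disc with a press button in the middle), lying flat, loose: 42 mm diameter, 16 mm high (50 g). Point: its centre.
- pin_case_mid (a point): flat oblong plastic pin case, grey lid on a black base, lying flat, loose: 26 (x) x 40 (y) x 16 mm high (30 g). Point: its centre.
- candle_jar: lidded black candle jar, 84 mm diameter, 105 mm high, bystander. Origin: centre of its underside.
- diffuser: reed diffuser, glass bottle 60 mm diameter with reeds to 190 mm height, bystander. Origin: centre of its underside.
- mug: white mug, 80 mm diameter, 90 mm high, bystander. Origin: centre of its underside.
- cream_tin: flat round aluminium cream tin, 66 mm diameter, 24 mm high, bystander. Origin: centre of its underside.
- tealight: tealight in an aluminium cup, 38 mm diameter, 14 mm high, bystander lying near the sewing things. Origin: centre of its underside.
- book: paperback lying flat, 130 x 195 x 22 mm, bystander. Origin: centre of its underside.
- table: the white top of the chest that everything stands on; its upper face is at height 0.

How it is judged:
By the outcome, as a careful person would: the job done as asked, in the order asked, and still so for the second after the job is handed in, while the arm keeps its last pose, push and grip.
It also fails if it takes over 72 s, if anything falls off the work surface, if the arm or the gripper's body presses on something with over 40 N, if the wrist force passes 120 N, or if a joint passes its speed limit or range.

## Working session

There is one attempt and no reset: what is moved stays moved. The work goes in short steps, Python scripts to look and compute and a tool call to move; the robot and the scene stay as the last step left them, time stands still between calls to the robot, and variables do not carry over. Pictures are saved under pics/ and viewed, and the job is handed in when it is done.

Besides the shell and the picture viewer there is one more tool, called after ">>>" in YAML: its name, and indented under it one key for each argument. arm_command: Moves the arm, as the interface text tells. Its arguments: {"type":"object","properties":{"increments":{"type":"array","items":{"type":"array","items":{"type":"array","items":{"type":"number"}}}},"fingers":{"type":"number"},"force":{"type":"number"}},"required":["increments"]}

```bash
mkdir -p pics
python3 - <<'E'
from plant import r, read_camera
import cv2,numpy as np
s=r.read_state()
for k,v in s.items(): print(k,np.round(v,4))
for n in("side","top"):
    c=read_camera(n); np.savez(f"c_{n}_0.npz",**c)
    cv2.imwrite(f"pics/{n}0.png",c["pixels"][:,:,::-1]); print(n,c["mtx"].tolist(),np.round(c["extrinsics"],4).tolist(),[k for k in c])
E
```

```text
t 0.0
qpos [-1.3966  0.4352  0.025   1.5741 -0.0116  1.134  -0.0751]
qvel [ 0.0031 -0.0002  0.0004 -0.0001 -0.0015 -0.0003 -0.0008]
joint_efforts [ 1.40000e-03 -6.70499e+01  1.02590e+00 -3.16193e+01  1.57000e-02
  1.28000e-02  0.00000e+00]
ee_pos [0.1707 0.6007 0.2305]
orientation [-1.5614  0.2174 -0.2173]
ft_force [0.6165 0.3627 0.5407]
ft_torque [-0.0059 -0.0159  0.0009]
grip_width 0.0854
side [[461.9275350075139, 0.0, 315.6403408533614], [0.0, 461.9275350075139, 201.25664404922824], [0.0, 0.0, 1.0]] [[0.9174, 0.2609, -0.3004, 0.2201], [-0.3976, 0.5719, -0.7175, -0.7268], [-0.0154, 0.7777, 0.6284, 0.7971], [0.0, 0.0, 0.0, 1.0]] ['pixels', 'range_z', 'mtx', 'extrinsics']
top [[429.80682100583266, 0.0, 318.54658968572295], [0.0, 429.80682100583266, 191.69186450893622], [0.0, 0.0, 1.0]] [[-0.0234, 0.9971, -0.0723, 0.5136], [-0.9997, -0.0241, -0.0084, 0.094], [-0.0101, 0.0721, 0.9973, 1.1295], [0.0, 0.0, 0.0, 1.0]] ['pixels', 'range_z', 'mtx', 'extrinsics']
```

View pics/side0.png

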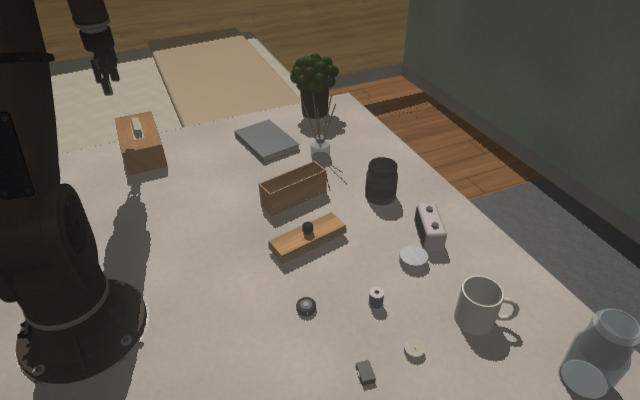

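View pics/top0.png

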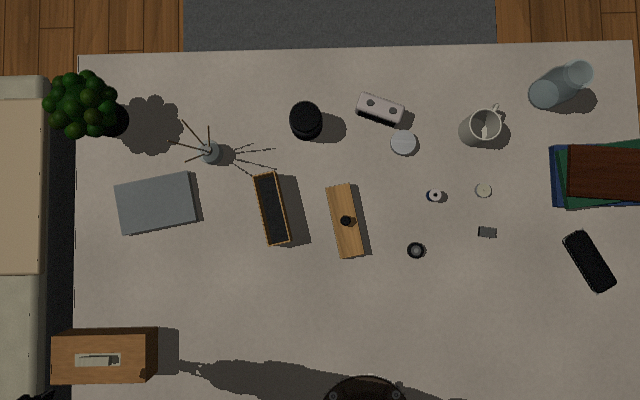

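The side view shows the box at (293,188), the cover with its knob at (308,228), the tape at (306,306), the reel at (376,297), the pin case at (366,372) and the tealight at (415,350). In the top view they are at box (271,209), knob (346,221), tape (416,250), reel (435,196), pin case (487,232) and tealight (484,190). Next I'll measure each one from both views.

```bash
cat > h.py <<'E'
import numpy as np,cv2
def cloud(c):
    K=c["mtx"];T=c["extrinsics"];z=c["range_z"];v,u=np.mgrid[:z.shape[0],:z.shape[1]]
    P=np.stack([(u-K[0,2])/K[0,0]*z,-(v-K[1,2])/K[1,1]*z,-z],-1)
    W=P@T[:3,:3].T+T[:3,3]; W[z<=0]=np.nan; return W
def ray(c,u,v):
    K=c["mtx"];T=c["extrinsics"]
    d=T[:3,:3]@np.array([(u-K[0,2])/K[0,0],-(v-K[1,2])/K[1,1],-1]); return T[:3,3],d/np.linalg.norm(d)
def onplane(c,u,v,z):
    o,d=ray(c,u,v); return o+d*(z-o[2])/d[2]
def tri(ca,pa,cb,pb):
    o1,d1=ray(ca,*pa);o2,d2=ray(cb,*pb)
    A=np.stack([d1,-d2],1); s=np.linalg.lstsq(A,o2-o1,rcond=None)[0]
    p,q=o1+s[0]*d1,o2+s[1]*d2; return (p+q)/2,np.linalg.norm(p-q)
def proj(c,p):
    K=c["mtx"];T=c["extrinsics"]; q=T[:3,:3].T@(np.asarray(p)-T[:3,3])
    return K[0,0]*q[0]/-q[2]+K[0,2], K[1,1]*q[1]/q[2]+K[1,2]
E
python3 - <<'E'
from h import *
C={n:np.load(f"c_{n}_0.npz") for n in("side","top")}
R={"top":dict(box=(245,165,300,250),lid=(320,178,372,262),tape=(402,237,430,262),reel=(422,185,450,207),pin=(474,223,500,242),tea=(472,180,494,200)),
"side":dict(box=(255,160,332,215),lid=(264,210,352,268),tape=(292,292,322,320),reel=(364,283,390,312),pin=(352,356,382,390),tea=(400,338,430,364))}
for n in C:
    c=C[n];W=cloud(c)
    for k,(a,b,e,f) in R[n].items():
        w=W[b:f,a:e].reshape(-1,3); w=w[~np.isnan(w[:,0])]
        g=w[:,2]
        hi=w[g>.007]
        top=w[g>np.percentile(hi[:,2],97)-.006]
        rc=cv2.minAreaRect((top[:,:2]*1000).astype(np.float32))
        print(n,k,"table",np.round(np.median(g[g<.006])*1000,1),"z%",np.round(np.percentile(hi[:,2],[5,50,90,97,100])*1000,1),"n",len(top),"rect",np.round(rc[0],1),np.round(rc[1],1),round(rc[2],1),"mean",np.round(top.mean(0)*1000,1))
for n in C:
    im=C[n]["pixels"]; x=(255,160,435,400) if n=="side" else (240,150,510,270)
    cr=cv2.resize(im[x[1]:x[3],x[0]:x[2]],None,fx=2.9 if n=="top" else 2.4,fy=2.9 if n=="top" else 2.4,interpolation=cv2.INTER_CUBIC)
    cv2.imwrite(f"pics/{n}0c.png",np.clip(cr[:,:,::-1]*1.5,0,255).astype(np.uint8))
E
```

```text
side box table 1.0 z% [12.7 49.3 72.3 75.1 79.8] n 362 rect [550.2 219.5] [180.8  64. ] 12.3 mean [547.  217.6  73. ]
side lid table 0.8 z% [15.8 38.1 40.9 61.4 70.3] n 83 rect [514.8  34. ] [20.5 24.7] 54.9 mean [515.2  33.3  63.5]
side tape table 0.7 z% [ 9.6 16.6 18.9 19.7 20.9] n 243 rect [ 435.9 -144.8] [39.9 39.8] 40.6 mean [ 435.8 -145.4   17. ]
side reel table 1.0 z% [10.2 38.8 42.  42.7 43.8] n 148 rect [ 577.  -193.4] [29.8 30.4] 43.0 mean [ 576.5 -194.1   40.8]
side pin table 0.8 z% [ 9.7 16.2 18.  18.8 20.2] n 296 rect [ 477.8 -329.5] [41.5 27.7] 81.6 mean [ 478.1 -330.4   16.3]
side tea table 0.6 z% [ 9.  14.6 16.7 17.5 18.6] n 279 rect [ 586.8 -325.6] [38.6 36. ] 63.1 mean [ 586.9 -325.9   14.9]
top box table 1.6 z% [ 7.3 35.  75.8 77.2 81. ] n 315 rect [553.4 221.7] [179.8  58.6] 12.2 mean [553.4 222.   75.1]
top lid table 1.1 z% [34.5 39.  42.3 64.4 70.2] n 89 rect [519.2  39.2] [24.3 24.3] 62.3 mean [519.2  39.3  65. ]
top tape table 0.8 z% [12.  16.6 19.2 20.6 22.7] n 179 rect [ 438.5 -141.1] [38.9 39.6] 16.0 mean [ 439.  -141.    17.3]
top reel table 0.9 z% [12.3 40.1 43.5 44.9 46.9] n 98 rect [ 578.8 -191.2] [27.2 29.3] 51.5 mean [ 578.8 -190.5   41.7]
top pin table 0.8 z% [10.5 16.  18.9 20.1 21.8] n 133 rect [ 481.  -327.3] [41.5 25.7] 80.7 mean [ 481.2 -326.2   17.1]
top tea table 0.9 z% [10.8 14.9 17.5 19.7 21.3] n 131 rect [ 589.8 -322.8] [36.8 33.9] 88.7 mean [ 590.1 -322.7   15.8]
```

View pics/top0c.png

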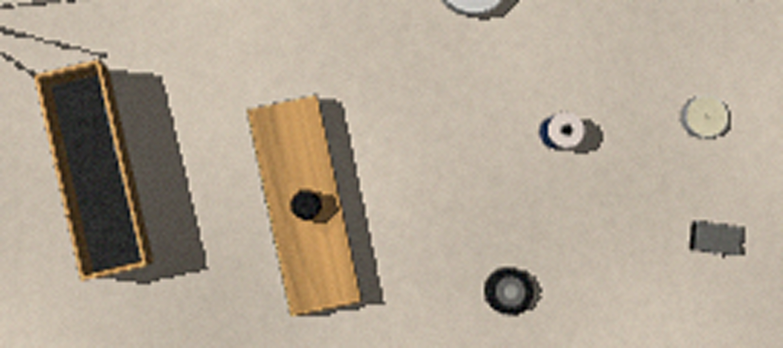

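View pics/side0c.png

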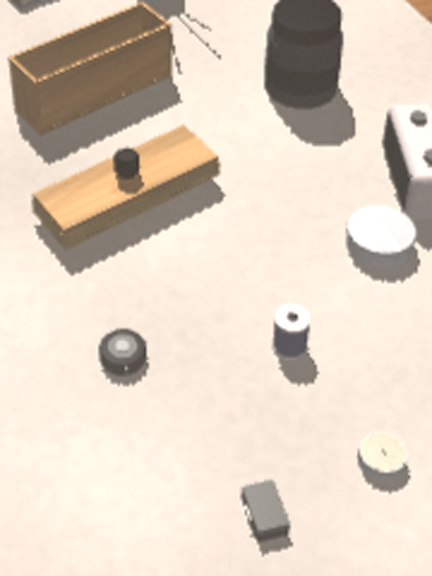

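Run:
```python
from h import *
from scipy.spatial.transform import Rotation as Ro
C={n:np.load(f"c_{n}_0.npz") for n in("side","top")}
R0=Ro.from_rotvec([-1.5614,.2174,-.2173]);print(np.round(R0.as_matrix(),3))
z=R0.as_matrix()[:,2];print("jaw angle",np.degrees(np.arctan2(z[1],z[0])))
for n,(a,b,e,f),(A,B,E_,F) in(("top",(320,178,372,262),(200,120,330,280)),("side",(264,210,352,268),(255,100,400,268))):
    c=C[n];W=cloud(c);w=W[b:f,a:e].reshape(-1,3)
    w=w[(w[:,2]>.033)&(w[:,2]<.047)]
    rc=cv2.minAreaRect((w[:,:2]*1000).astype(np.float32));print(n,"board",np.round(rc,1) if 0 else rc,np.median(w[:,2]), "hull area",cv2.contourArea(cv2.convexHull((w[:,:2]*1000).astype(np.float32))))
    w=W[B:F,A:E_].reshape(-1,3);w=w[w[:,2]>.085]
    h=(w*1000).round(-1); print(n,"high pts n",len(w)); 
    m=(abs(w[:,0]-.552)<.2)&(abs(w[:,1]-.22)<.13); print(np.unique((w[m]*1000/20).round()*20,axis=0)[:40].tolist())
# triangulate with colour centroids
def cen(n,box,f):
    a,b,e,g=box;im=C[n]["pixels"][b:g,a:e].astype(int);m=f(im).astype(np.uint8)
    k,l,s,ct=cv2.connectedComponentsWithStats(m);i=1+np.argmax(s[1:,4]);return ct[i]+[a,b],s[i]
dark=lambda im:im.max(2)<45
for nm,bt,bs in(("knob",(336,210,356,232),(300,220,318,238)),):
    p,s1=cen("top",bt,dark);q,s2=cen("side",bs,dark);print(nm,p,s1,q,s2,tri(C["top"],p,C["side"],q))
white=lambda im:im.min(2)>120
p,s1=cen("top",(422,185,450,207),white);q,s2=cen("side",(364,283,390,300),white);print("reeltop",p,s1,q,s2,tri(C["top"],p,C["side"],q))
```

```text
[[ 0.962 -0.     0.273]
 [-0.273 -0.002  0.962]
 [ 0.    -1.    -0.002]]
jaw angle 74.13824820549355
top board ((519.4273071289062, 39.35419845581055), (184.4614715576172, 63.477020263671875), 10.857261657714844) 0.03893763273339135 hull area 11478.301261084409
top high pts n 326
[[680.0, 340.0, 200.0], [720.0, 340.0, 160.0], [720.0, 340.0, 180.0], [740.0, 100.0, 100.0], [740.0, 120.0, 100.0], [740.0, 140.0, 80.0], [740.0, 140.0, 100.0], [740.0, 140.0, 120.0], [740.0, 160.0, 100.0], [740.0, 340.0, 180.0], [740.0, 340.0, 200.0], [760.0, 100.0, 80.0], [760.0, 100.0, 100.0], [760.0, 120.0, 100.0], [760.0, 140.0, 100.0], [760.0, 140.0, 120.0], [760.0, 160.0, 100.0]]
side board ((516.3060302734375, 36.232627868652344), (185.96499633789062, 66.26399230957031), 10.989757537841797) 0.03872774626667769 hull area 12085.196084597192
side high pts n 716
[[680.0, 340.0, 140.0], [680.0, 340.0, 160.0], [680.0, 340.0, 180.0], [680.0, 340.0, 200.0], [720.0, 340.0, 160.0], [720.0, 340.0, 180.0], [720.0, 340.0, 200.0], [740.0, 100.0, 80.0], [740.0, 100.0, 100.0], [740.0, 120.0, 80.0], [740.0, 120.0, 100.0], [740.0, 140.0, 80.0], [740.0, 140.0, 100.0], [740.0, 160.0, 100.0], [740.0, 340.0, 180.0], [760.0, 100.0, 80.0], [760.0, 100.0, 100.0], [760.0, 120.0, 100.0], [760.0, 140.0, 100.0], [760.0, 160.0, 100.0]]Traceback (most recent call last):
  File "<stdin>", line 19, in <module>
  File "<stdin>", line 16, in cen
    return _wrapfunc(a, 'argmax', axis=axis, out=out, **kwds)
    return bound(*args, **kwds)
ValueError: attempt to get argmax of an empty sequence
```

The two views differ by a near-constant 3 mm, and the heights agree with the text, so I'll average them. The order will be pin case, then tape, then reel, with the jaws along the box's length for each.

>>> arm_command:
  increments:
    - [[12.9,-38.7,0,0,0,-3.46],[12.9,-38.7,0,0,0,-3.46],[12.9,-38.7,0,0,0,-3.46],[12.9,-38.7,0,0,0,-3.46],[12.9,-38.7,0,0,0,-3.46],[12.9,-38.7,0,0,0,-3.46],[12.9,-38.7,0,0,0,-3.46],[12.9,-38.7,0,0,0,-3.46],[12.9,-38.7,0,0,0,-3.46],[12.9,-38.7,0,0,0,-3.46],[12.9,-38.7,0,0,0,-3.46],[12.9,-38.7,0,0,0,-3.46]]

```text
t: 1.1
ee_pos: [0.3255, 0.1348, 0.2313]
orientation: [-1.425, 0.783, -0.782]
ft_force: [1.2, 0.2, -0.7]
grip_width: 0.0856
```

>>> arm_command:
  increments:
    - [[12.9,-38.7,0,0,0,-3.46],[12.9,-38.7,0,0,0,-3.46],[12.9,-38.7,0,0,0,-3.46],[12.9,-38.7,0,0,0,-3.46],[12.9,-38.7,0,0,0,-3.46],[12.9,-38.7,0,0,0,-3.46],[12.9,-38.7,-5,0,0,-3.46],[12.9,-38.7,-10,0,0,-3.46],[12.9,-38.7,-10,0,0,-3.46],[12.9,-38.7,-10,0,0,-3.46],[12.9,-38.7,-10,0,0,-3.46],[12.9,-38.7,-10,0,0,-3.46]]
  fingers: 60

```text
t: 2.1
ee_pos: [0.4802, -0.3278, 0.1755]
orientation: [-1.131, 1.325, -1.324]
ft_force: [0.4, 0.7, -0.2]
grip_width: 0.0602
```

>>> arm_command:
  increments:
    - [[0,0,-20,0,0,0],[0,0,0,0,0,0]]

```text
t: 2.27
ee_pos: [0.478, -0.3277, 0.1532]
orientation: [-1.133, 1.329, -1.323]
ft_force: [-1.0, 0.0, -0.4]
grip_width: 0.0597
```

```bash
cat > snap.py <<'E'
import sys
from plant import r, read_camera
from h import *
from scipy.spatial.transform import Rotation as Ro
def st():
    s=r.read_state();M=Ro.from_rotvec(s["orientation"]).as_matrix();z=M[:,2]
    print("t",round(float(s["t"]),2),"p",np.round(np.array(s["ee_pos"])*1000,1),"jaw",round(float(np.degrees(np.arctan2(z[1],z[0]))),2),"ydown",np.round(M[:,1],3),"F",np.round(s["ft_force"],1),"w",round(float(s["grip_width"])*1000,1),"j7",round(float(s["qpos"][6]),2))
    return s
def snap(tag,names=("top","side")):
    o={}
    for n in names:
        c=read_camera(n);np.savez(f"c_{n}_{tag}.npz",**c);o[n]=c
    return o
def crop(c,x,f,name):
    cr=cv2.resize(c["pixels"][x[1]:x[3],x[0]:x[2]],None,fx=f,fy=f,interpolation=cv2.INTER_CUBIC)
    cv2.imwrite("pics/"+name,np.clip(cr[:,:,::-1]*1.5,0,255).astype(np.uint8))
E
python3 - <<'E'
from snap import *
st();o=snap("1")
crop(o["top"],(400,160,560,280),4,"top1.png");crop(o["side"],(280,250,460,400),4,"side1.png")
E
```

```text
t 2.27 p [ 478.  -327.7  153.2] jaw -9.12 ydown [-0.005  0.    -1.   ] F [-1.   0.  -0.4] w 59.7 j7 0.8
```

View pics/side1.png

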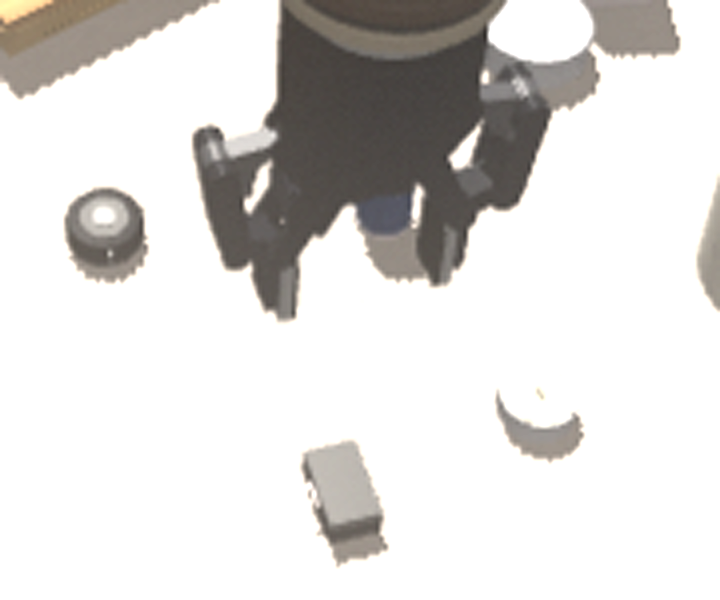

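View pics/top1.png

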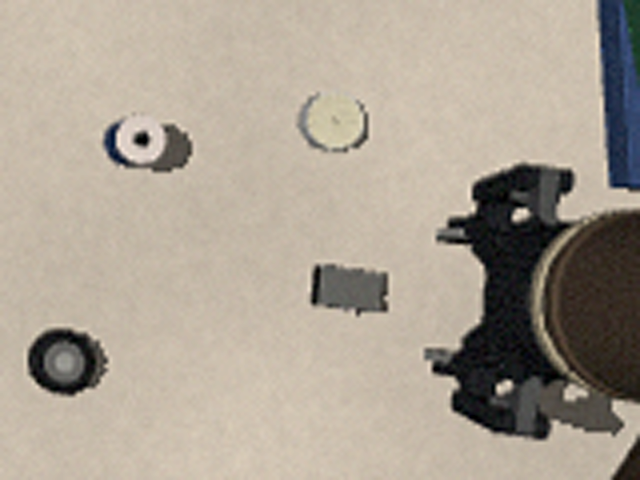

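Both views show the gripper above the pin case, offset only by parallax. The fingertips are at side px (351,329) and (390,320). I'll use them to check each camera against the TCP.

Run:
```python
from h import *
for n in("side","top"):
    c=np.load(f"c_{n}_1.npz")
    for w in(0,5,8):
        a=np.radians(-9.1)
        print(n,w,[np.round(proj(c,np.array([.478,-.3277,.1532+w/1000])+s*.030*np.array([np.cos(a),np.sin(a),0])),1).tolist() for s in(-1,0,1)])
    W=cloud(c); P=W.reshape(-1,3)
    m=(P[:,2]>.145)&(P[:,2]<.175)&(np.hypot(P[:,0]-.478,P[:,1]+.328)<.09)
    w=P[m]; 
    for s in(-1,1):
        d=(w-[.478,-.3277,0])@[np.cos(a),np.sin(a),0]
        q=w[np.sign(d)==s]
        e=(q-[.478,-.3277,0])@[-np.sin(a),np.cos(a),0]
        d=d[np.sign(d)==s]
        print(n,s,"n",len(q),"jaw",np.round(np.percentile(d,[2,50,98])*1000,1),"across",np.round(np.percentile(e,[2,50,98])*1000,1),"zmin",np.round(q[:,2].min()*1000,1))
```

```text
side 0 [[351.2, 328.5], [368.4, 324.6], [385.4, 320.7]]
side 5 [[351.3, 326.7], [368.6, 322.8], [385.6, 318.9]]
side 8 [[351.4, 325.6], [368.7, 321.6], [385.8, 317.8]]
side -1 n 34 jaw [-43.2 -36.4 -30.4] across [-10.5  -7.5   4.6] zmin 162.1
side 1 n 56 jaw [29.6 30.6 41.3] across [-9.9 -4.5 12. ] zmin 159.7
top 0 [[509.2, 247.5], [510.6, 234.2], [511.9, 221.0]]
top 5 [[510.2, 247.7], [511.5, 234.3], [512.9, 221.0]]
top 8 [[510.7, 247.7], [512.1, 234.3], [513.5, 221.0]]
top -1 n 14 jaw [-40.  -34.  -29.6] across [ 7.7 10.8 13.1] zmin 164.1
top 1 n 16 jaw [31.6 35.  44.4] across [ 3.6  8.6 12.9] zmin 155.4
```

>>> arm_command:
  increments:
    - [[0.5,-1.5,-35,0,0,0],[0,0,-40,0,0,0],[0,0,-38,0,0,0],[0,0,-25,0,0,0],[0,0,-13,0,0,0],[0,0,0,0,0,0]]

```text
t: 2.87
ee_pos: [0.48, -0.3257, 0.0045]
orientation: [-1.133, 1.324, -1.319]
ft_force: [0.0, 0.9, 0.1]
grip_width: 0.0601
```

>>> arm_command:
  increments:
    - [[0,0,0,0,0,0],[0,0,0,0,0,0],[0,0,0,0,0,0],[0,0,0,0,0,0],[0,0,0,0,0,0]]
  fingers: 15
  force: 25

```text
t: 3.28
ee_pos: [0.4817, -0.3282, 0.0079]
orientation: [-1.13, 1.32, -1.325]
ft_force: [-0.7, 1.6, 6.7]
grip_width: 0.0248
```

>>> arm_command:
  increments:
    - [[0,0,0,0,0,0]]

```text
t: 3.37
ee_pos: [0.4817, -0.3282, 0.0079]
orientation: [-1.13, 1.32, -1.325]
ft_force: [-1.6, 1.2, 7.8]
grip_width: 0.0253
```

>>> arm_command:
  increments:
    - [[0,0,6,0,0,0],[0,0,12,0,0,0],[0,0,25,0,0,0],[0,0,35,0,0,0]]

```text
t: 3.7
ee_pos: [0.4793, -0.3267, 0.0842]
orientation: [-1.133, 1.326, -1.321]
ft_force: [0.8, -0.3, 0.4]
grip_width: 0.0251
```

Run:
```python
from snap import *
st();o=snap("2");st()
crop(o["top"],(400,160,560,280),4,"top2.png");crop(o["side"],(280,250,460,400),4,"side2.png")
```

```text
t 3.7 p [ 479.3 -326.7   84.2] jaw -8.92 ydown [-0.003  0.001 -1.   ] F [ 0.8 -0.3  0.4] w 25.1 j7 0.88
t 3.8 p [ 482.7 -330.1   89.7] jaw -8.95 ydown [ 0.007 -0.004 -1.   ] F [ 0.6 -0.5  0. ] w 25.6 j7 0.88
```

View pics/side2.png

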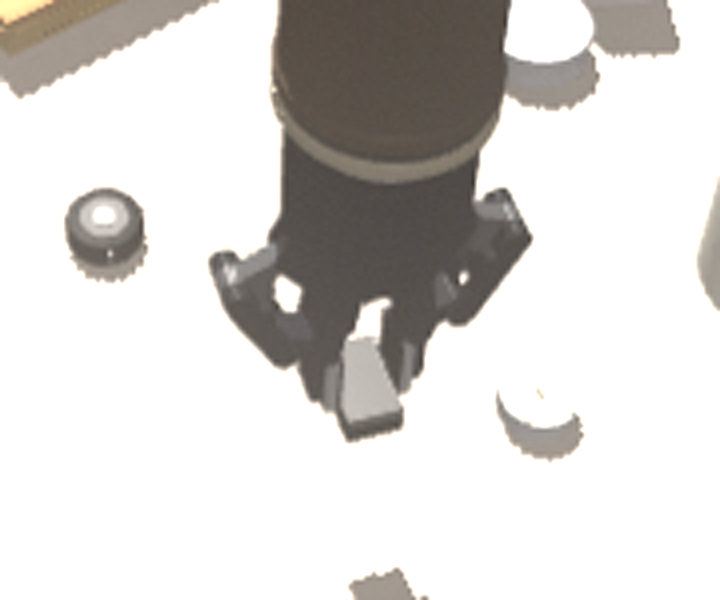

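Run:
```python
from snap import *
for i in range(2): read_camera("top");st()
W=cloud(read_camera("side"));P=W.reshape(-1,3);a=np.radians(-9)
m=(P[:,2]>.07)&(P[:,2]<.135)&(np.hypot(P[:,0]-.48,P[:,1]+.329)<.06);w=P[m]
d=(w-[.48,-.329,0])@[np.cos(a),np.sin(a),0];e=(w-[.48,-.329,0])@[-np.sin(a),np.cos(a),0]
k=abs(d)<14
print(np.round(np.percentile(e[k],[0,3,10])*1000,1), np.percentile(w[k&(e<-.0115)][:,2],[3,20,50,80,98])*1000)
```

```text
t 3.85 p [ 482.1 -329.    87.5] jaw -8.91 ydown [ 0.005 -0.003 -1.   ] F [ 0.4  0.2 -0.7] w 25.2 j7 0.88
t 3.9 p [ 481.4 -328.    85.8] jaw -8.89 ydown [ 0.003 -0.001 -1.   ] F [ 0.  -0.5 -0.2] w 24.9 j7 0.88
[-21.7 -20.3 -19.3] [ 80.80523437  85.70774145  93.4433532   95.53186767 132.75130553]
```

>>> arm_command:
  increments:
    - [[0,0,30,0,0,0],[8.5,38,10,0,0,1.5],[8.5,40,5,0,0,1.5],[8.5,40,0,0,0,1.5],[8.5,40,0,0,0,1.5],[8.5,40,0,0,0,1.5],[8.5,40,0,0,0,1.5],[8.5,40,0,0,0,1.5],[8.5,40,0,0,0,1.5],[8.5,40,0,0,0,1.5],[8.5,40,0,0,0,1.5],[8.5,40,0,0,0,1.5]]

```text
t: 4.95
ee_pos: [0.5732, 0.1126, 0.128]
orientation: [-1.271, 1.111, -1.109]
ft_force: [0.5, -0.4, -0.1]
grip_width: 0.0252
```

>>> arm_command:
  increments:
    - [[8.5,40,0,0,0,1.5],[8.5,40,0,0,0,1.5],[8.9,32,0,0,0,1.6],[0,10,0,0,0,0],[0,0,0,0,0,0],[0,0,0,0,0,0]]

```text
t: 5.45
ee_pos: [0.599, 0.2321, 0.1277]
orientation: [-1.305, 1.051, -1.051]
ft_force: [-0.4, -1.0, -0.3]
grip_width: 0.0251
```

Run:
```python
from snap import *
st();o=snap("3");st()
crop(o["top"],(200,140,360,260),4,"top3.png");crop(o["side"],(220,110,400,245),4,"side3.png")
```

```text
t 5.45 p [599.  232.1 127.7] jaw 12.23 ydown [-0.002 -0.001 -1.   ] F [-0.4 -1.  -0.3] w 25.1 j7 0.19
t 5.55 p [599.5 230.2 128.4] jaw 12.04 ydown [-0.001 -0.001 -1.   ] F [-0.6  0.1 -0. ] w 25.2 j7 0.19
```

View pics/top3.png

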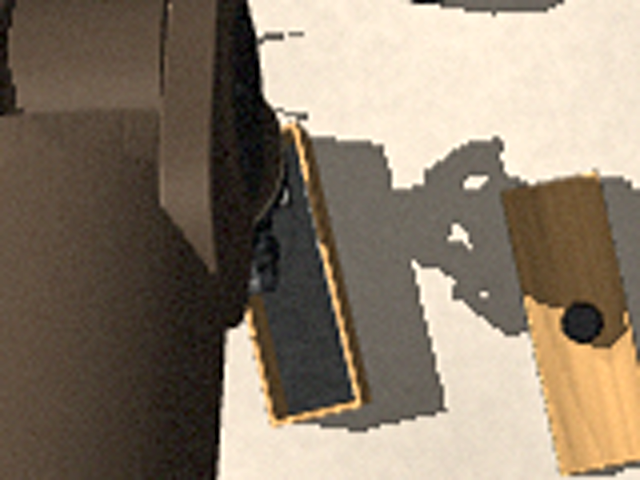

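View pics/side3.png

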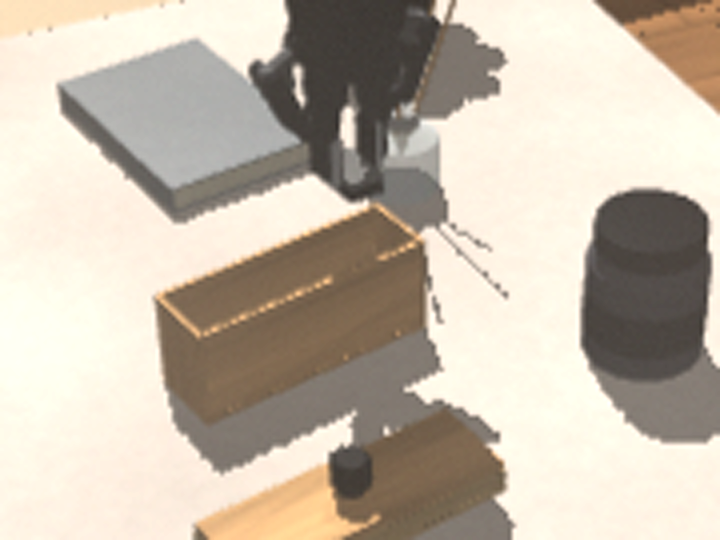

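Run:
```python
from h import *
c=np.load("c_side_3.npz");P=cloud(c).reshape(-1,3)
a=np.radians(12.2);u=np.array([np.cos(a),np.sin(a)]);v=np.array([-u[1],u[0]])
q=P[:,:2]-[.5513,.2198];X=q@u*1000;Y=q@v*1000;Z=P[:,2]*1000
m=(abs(X)<100)&(abs(Y)<45)&(Z>71)&(Z<77);print("rim X",np.percentile(X[m],[1,99]),"Y",np.percentile(Y[m],[1,99]))
rc=cv2.minAreaRect((P[m][:,:2]*1000).astype(np.float32));print(rc)
m=(abs(X-50)<13)&(abs(Y)<40)&(Z>105)&(Z<140)
print("pin",m.sum(),"X",np.percentile(X[m],[3,97]),"Y",np.percentile(Y[m],[1,10,50]),"Z",np.percentile(Z[m],[2,50,98]))
m=(abs(X-50)<40)&(abs(Y)<40)&(Z>125)&(Z<150)
print("fingers X",np.percentile(X[m],[1,99]),"Y",np.percentile(Y[m],[1,10,50]),"Z",np.percentile(Z[m],[2,50,98]))
```

```text
rim X [-90.23218623  89.19631298] Y [-31.96320837  29.56180284]
((550.8803100585938, 219.89505004882812), (181.178466796875, 65.0733642578125), 12.364875793457031)
pin 94 X [38.67763526 62.18853944] Y [-24.41707218 -21.87419663 -15.36832538] Z [123.04387234 135.84261523 139.10003646]
fingers X [22.564385   71.92749496] Y [-24.37905469 -20.74839206  -9.30373299] Z [125.8994526  137.07540932 148.48430386]
```

>>> arm_command:
  increments:
    - [[-0.2,1,-20,0,0,0],[0,0,-25,0,0,0],[0,0,-20,0,0,0],[0,0,0,0,0,0]]

```text
t: 5.88
ee_pos: [0.5971, 0.2309, 0.0602]
orientation: [-1.307, 1.056, -1.052]
ft_force: [-0.2, -0.3, -0.6]
grip_width: 0.0253
```

>>> arm_command:
  increments:
    - [[0,0,-20,0,0,0],[0,0,-15,0,0,0],[0,0,-8,0,0,0],[0,0,-3,0,0,0],[0,0,0,0,0,0]]

```text
t: 6.3
ee_pos: [0.6117, 0.2344, 0.0281]
orientation: [-1.28, 1.039, -1.061]
ft_force: [0.1, 1.0, 53.5]
grip_width: 0.025
```

>>> arm_command:
  increments:
    - [[0,0,12,0,0,0],[0,0,10,0,0,0],[0,0,0,0,0,0],[0,0,0,0,0,0]]

```text
t: 6.63
ee_pos: [0.5998, 0.2329, 0.0405]
orientation: [-1.301, 1.051, -1.052]
ft_force: [-0.8, 1.0, -0.5]
grip_width: 0.0253
```

Run:
```python
from snap import *
st();o=snap("4");st()
crop(o["side"],(220,110,400,245),4,"side4.png")
```

```text
t 6.63 p [599.8 232.9  40.5] jaw 12.14 ydown [ 0.001  0.    -1.   ] F [-0.8  1.  -0.5] w 25.3 j7 0.25
t 6.73 p [598.9 233.   39.1] jaw 12.18 ydown [-0.001 -0.001 -1.   ] F [ 0.1 -0.2 -0.7] w 24.9 j7 0.25
```

View pics/side4.png

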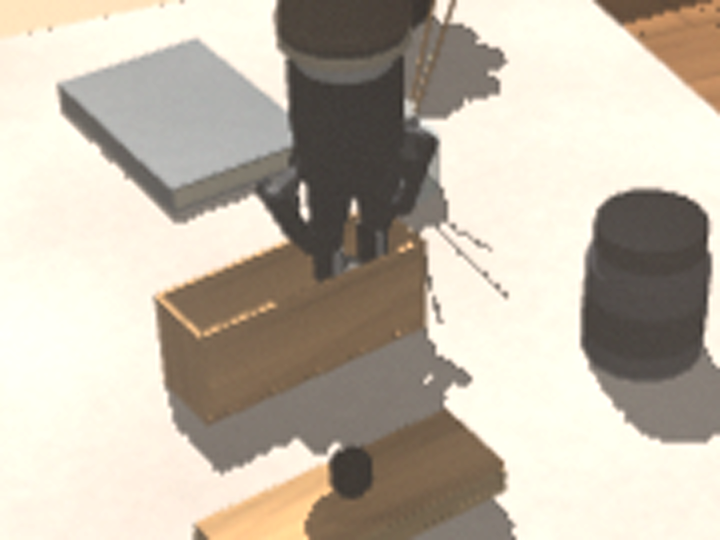

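The outer finger link met the end wall, since the linkage is wider higher up; the box has not moved. I'll move in toward the middle and release from a few mm above the floor.

>>> arm_command:
  increments:
    - [[-9.8,-2.1,0,0,0,0],[0,0,-8,0,0,0],[0,0,-4,0,0,0],[0,0,0,0,0,0]]

```text
t: 7.07
ee_pos: [0.5889, 0.2312, 0.0258]
orientation: [-1.305, 1.052, -1.05]
ft_force: [-0.3, -0.4, -0.5]
grip_width: 0.0249
```

>>> arm_command:
  increments:
    - [[0,0,-3,0,0,0],[0,0,0,0,0,0]]

```text
t: 7.23
ee_pos: [0.5898, 0.2312, 0.0239]
orientation: [-1.303, 1.051, -1.051]
ft_force: [0.2, 0.0, -0.7]
grip_width: 0.0253
```

>>> arm_command:
  increments:
    - [[0,0,-3,0,0,0],[0,0,0,0,0,0]]

```text
t: 7.4
ee_pos: [0.5897, 0.2313, 0.0213]
orientation: [-1.303, 1.051, -1.051]
ft_force: [-0.3, -0.4, -0.8]
grip_width: 0.0247
```

>>> arm_command:
  increments:
    - [[0,0,-4,0,0,0],[0,0,0,0,0,0]]

```text
t: 7.57
ee_pos: [0.589, 0.2313, 0.0171]
orientation: [-1.304, 1.052, -1.05]
ft_force: [-2.1, 0.2, 0.4]
grip_width: 0.025
```

>>> arm_command:
  increments:
    - [[0,0,-3,0,0,0],[0,0,0,0,0,0]]

```text
t: 7.73
ee_pos: [0.5891, 0.2313, 0.0143]
orientation: [-1.303, 1.052, -1.05]
ft_force: [-4.1, -0.6, -0.4]
grip_width: 0.0251
```

>>> arm_command:
  increments:
    - [[-3,-0.6,0,0,0,0],[0,0,0,0,0,0]]

```text
t: 7.9
ee_pos: [0.5868, 0.2307, 0.0148]
orientation: [-1.302, 1.051, -1.051]
ft_force: [-0.8, 0.4, 0.7]
grip_width: 0.025
```

>>> arm_command:
  increments:
    - [[0,0,0,0,0,0],[0,0,0,0,0,0],[0,0,10,0,0,0],[0,0,30,0,0,0],[0,0,35,0,0,0],[0,0,35,0,0,0]]
  fingers: 32

```text
t: 8.4
ee_pos: [0.5867, 0.2303, 0.1264]
orientation: [-1.303, 1.051, -1.052]
ft_force: [0.5, 1.4, 0.1]
grip_width: 0.0317
```

>>> arm_command:
  increments:
    - [[-15,-37.4,0,0,0,0],[-15,-37.4,0,0,0,0],[-15,-37.4,0,0,0,0],[-15,-37.4,0,0,0,0],[-15,-37.4,0,0,0,0],[-15,-37.4,0,0,0,0],[-15,-37.4,0,0,0,0],[-15,-37.4,0,0,0,0],[-15,-37.4,0,0,0,0],[-15,-37.4,0,0,0,0],[0,0,-30,0,0,0],[0,0,-20,0,0,0]]
  fingers: 75

```text
t: 9.4
ee_pos: [0.4369, -0.1461, 0.0753]
orientation: [-1.298, 1.052, -1.057]
ft_force: [0.3, 1.5, -1.2]
grip_width: 0.0752
```

Run:
```python
from snap import *
st();o=snap("5");st()
crop(o["side"],(220,130,400,340),2.8,"side5.png");crop(o["top"],(240,150,440,290),4,"top5.png")
```

```text
t 9.4 p [ 436.9 -146.1   75.3] jaw 11.9 ydown [ 0.004 -0.001 -1.   ] F [ 0.3  1.5 -1.2] w 75.2 j7 0.92
t 9.5 p [ 435.4 -143.6   73.6] jaw 12.08 ydown [-0.003  0.    -1.   ] F [0.  0.4 0.1] w 75.2 j7 0.92
```

View pics/side5.png

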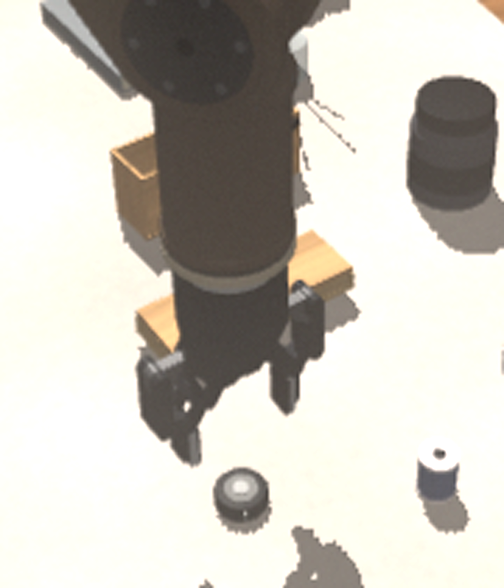

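View pics/top5.png

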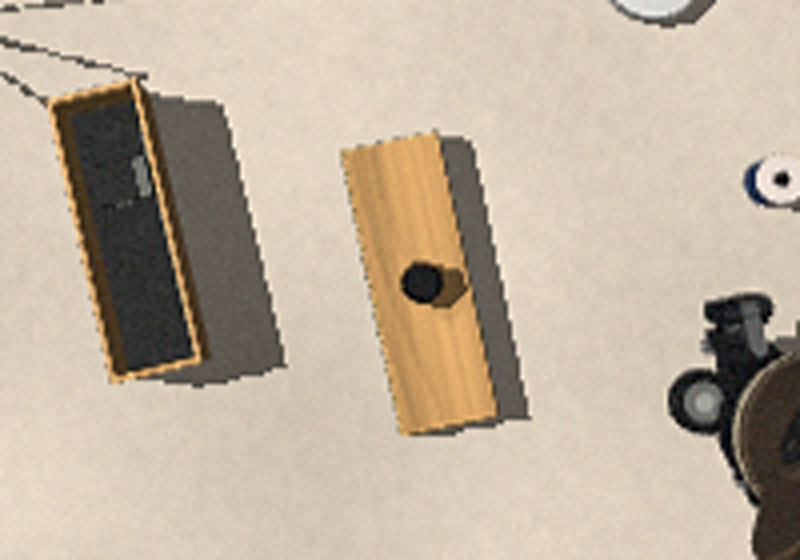

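The pin case is in the box (top px about (275,194)), lying at the far end, and the tape is between the fingers. Now I'll lower onto the tape.

>>> arm_command:
  increments:
    - [[0,0,-30,0,0,0],[0,0,-25,0,0,0],[0,0,-12,0,0,0],[0,0,-3,0,0,0],[0,0,0,0,0,0]]

```text
t: 9.92
ee_pos: [0.4373, -0.1432, 0.0052]
orientation: [-1.302, 1.051, -1.051]
ft_force: [0.1, -0.1, 0.1]
grip_width: 0.0749
```

>>> arm_command:
  increments:
    - [[0,0,0,0,0,0],[0,0,0,0,0,0],[0,0,0,0,0,0],[0,0,0,0,0,0],[0,0,0,0,0,0]]
  fingers: 30

```text
t: 10.33
ee_pos: [0.4378, -0.1432, 0.006]
orientation: [-1.301, 1.049, -1.052]
ft_force: [-1.7, 0.7, 11.6]
grip_width: 0.0404
```

>>> arm_command:
  increments:
    - [[0,0,6,0,0,0],[0,0,15,0,0,0],[0,0,35,0,0,0],[0,0,35,0,0,0],[0,0,30,0,0,0]]

```text
t: 10.75
ee_pos: [0.4364, -0.1437, 0.128]
orientation: [-1.302, 1.052, -1.052]
ft_force: [1.0, 0.1, 0.5]
grip_width: 0.0404
```

>>> arm_command:
  increments:
    - [[8.8,39.5,0,0,0,0],[8.8,39.5,0,0,0,0],[8.8,39.5,0,0,0,0],[8.8,39.5,0,0,0,0],[8.8,39.5,0,0,0,0],[8.8,39.5,0,0,0,0],[8.8,39.5,0,0,0,0],[8.8,39.5,0,0,0,0],[8.8,39.5,0,0,0,0],[0,0,0,0,0,0],[0,0,0,0,0,0]]

```text
t: 11.67
ee_pos: [0.5158, 0.2151, 0.1259]
orientation: [-1.304, 1.047, -1.047]
ft_force: [-0.7, -1.3, -0.4]
grip_width: 0.0405
```

Run:
```python
from snap import *
st();c=snap("6")["side"];st()
crop(c,(220,110,400,245),4,"side6.png")
P=cloud(c).reshape(-1,3)
a=np.radians(12.2);u=np.array([np.cos(a),np.sin(a)]);v=np.array([-u[1],u[0]])
q=P[:,:2]-[.5513,.2198];X=q@u*1000;Y=q@v*1000;Z=P[:,2]*1000
m=(abs(X)<100)&(abs(Y)<45)&(Z>71)&(Z<77);print("rim X",np.percentile(X[m],[1,99]),"Y",np.percentile(Y[m],[1,99]))
m=(abs(X+36)<24)&(abs(Y)<40)&(Z>112)&(Z<142)
print("tape",m.sum(),"X",np.percentile(X[m],[3,97]),"Y",np.percentile(Y[m],[1,10,50]),"Z",np.percentile(Z[m],[2,50,98]))
```

```text
t 11.67 p [515.8 215.1 125.9] jaw 12.5 ydown [ 0. -0. -1.] F [-0.7 -1.3 -0.4] w 40.5 j7 0.18
t 11.77 p [515.7 211.4 126.1] jaw 12.18 ydown [ 0.    -0.001 -1.   ] F [-0.8  0.3 -0.6] w 40.8 j7 0.18
rim X [-89.05848184  90.32044306] Y [-32.19845557  29.65208997]
tape 177 X [-55.84335007 -15.82056575] Y [-20.61286635 -18.67028969  -8.74503725] Z [122.22746636 135.91778191 139.70425731]
```

View pics/side6.png

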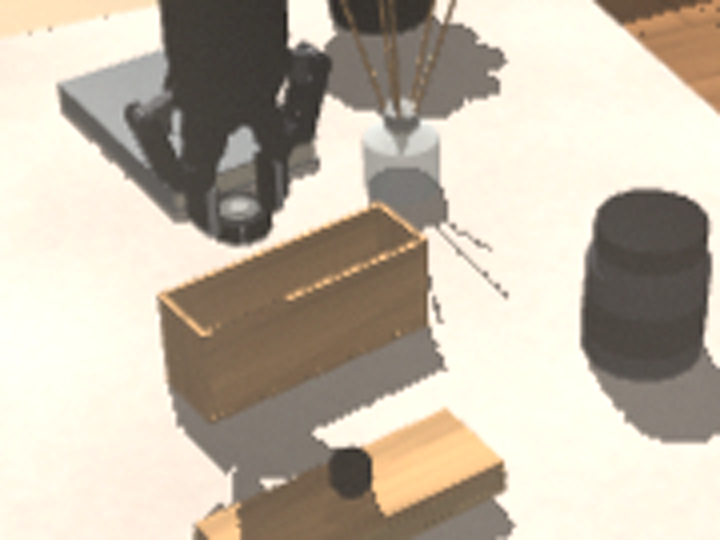

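The tape is held centred over the near half of the mouth (side px about (280,162)). Lowering.

>>> arm_command:
  increments:
    - [[0,0,-30,0,0,0],[0,0,-35,0,0,0],[0,0,-20,0,0,0],[0,0,-10,0,0,0],[0,0,0,0,0,0]]

```text
t: 12.18
ee_pos: [0.5152, 0.2103, 0.0298]
orientation: [-1.304, 1.054, -1.053]
ft_force: [0.4, 0.5, 0.4]
grip_width: 0.0404
```

>>> arm_command:
  increments:
    - [[0,0,-5,0,0,0],[0,0,0,0,0,0]]

```text
t: 12.35
ee_pos: [0.5174, 0.2116, 0.0272]
orientation: [-1.3, 1.05, -1.053]
ft_force: [0.9, 0.4, 0.8]
grip_width: 0.0404
```

>>> arm_command:
  increments:
    - [[0,0,-3,0,0,0],[0,0,0,0,0,0]]

```text
t: 12.52
ee_pos: [0.5199, 0.2126, 0.0258]
orientation: [-1.295, 1.047, -1.054]
ft_force: [4.5, 0.1, 8.0]
grip_width: 0.0405
```

>>> arm_command:
  increments:
    - [[0,0,3,0,0,0],[5.9,1.3,0,0,0,0],[0,0,-5,0,0,0],[0,0,0,0,0,0]]

```text
t: 12.85
ee_pos: [0.5222, 0.2137, 0.0204]
orientation: [-1.302, 1.051, -1.051]
ft_force: [3.3, 1.9, -0.4]
grip_width: 0.0406
```

>>> arm_command:
  increments:
    - [[0,0,-2,0,0,0],[0,0,0,0,0,0]]

```text
t: 13.02
ee_pos: [0.5225, 0.2136, 0.0185]
orientation: [-1.302, 1.05, -1.052]
ft_force: [3.3, 0.3, -1.4]
grip_width: 0.0404
```

>>> arm_command:
  increments:
    - [[2.5,0.5,0,0,0,0],[0,0,0,0,0,0]]

```text
t: 13.18
ee_pos: [0.5242, 0.214, 0.0185]
orientation: [-1.303, 1.051, -1.051]
ft_force: [0.4, -0.5, -1.1]
grip_width: 0.0402
```

>>> arm_command:
  increments:
    - [[0,0,0,0,0,0],[0,0,0,0,0,0],[0,0,10,0,0,0],[0,0,25,0,0,0],[0,0,35,0,0,0],[0,0,35,0,0,0]]
  fingers: 47

```text
t: 13.68
ee_pos: [0.5233, 0.2133, 0.1249]
orientation: [-1.305, 1.053, -1.051]
ft_force: [0.4, 0.8, -0.0]
grip_width: 0.0473
```

>>> arm_command:
  increments:
    - [[10,-38,5,0,0,0],[5,-38,0,0,0,0],[0,0,0,0,0,0]]
  fingers: 0

```text
t: 13.93
ee_pos: [0.5406, 0.1297, 0.1311]
orientation: [-1.299, 1.054, -1.061]
ft_force: [0.7, -0.8, 0.3]
grip_width: 0.0114
```

Run:
```python
from snap import *
st();o=snap("7");st()
crop(o["side"],(220,110,400,245),4,"side7.png");crop(o["top"],(240,150,340,260),5.4,"top7.png")
```

```text
t 13.93 p [540.6 129.7 131.1] jaw 11.71 ydown [ 0.003 -0.003 -1.   ] F [ 0.7 -0.8  0.3] w 11.4 j7 0.32
t 14.03 p [539.3 136.  129.6] jaw 11.96 ydown [ 0.  0. -1.] F [-0.1  1.   0.3] w 0.2 j7 0.31
```

View pics/top7.png

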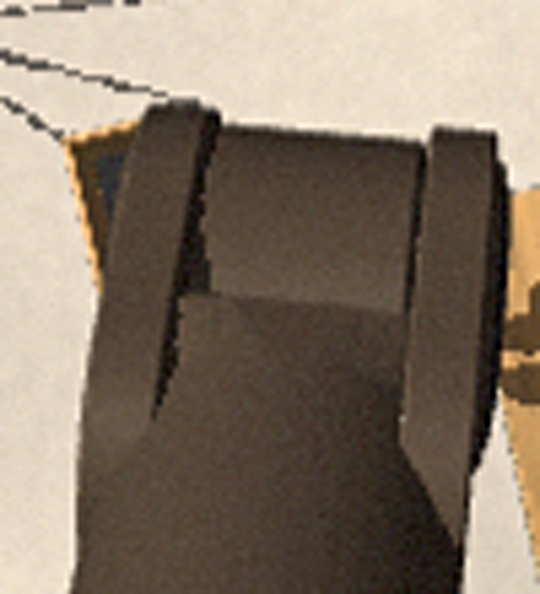

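View pics/side7.png

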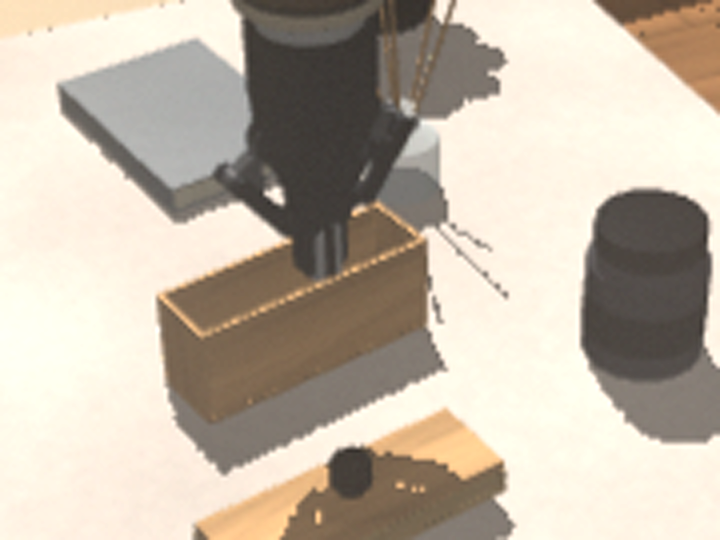

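>>> arm_command:
  increments:
    - [[4.2,-36.7,0,0,0,0],[4.2,-36.7,0,0,0,0],[4.2,-36.7,0,0,0,0],[4.2,-36.7,0,0,0,0],[4.2,-36.7,0,0,0,0],[4.2,-36.7,0,0,0,0],[4.2,-36.7,0,0,0,0],[4.2,-36.7,0,0,0,0],[4.2,-36.7,0,0,0,0],[0,0,0,0,0,0],[0,0,0,0,0,0]]
  fingers: 65

```text
t: 14.95
ee_pos: [0.5768, -0.1941, 0.1287]
orientation: [-1.302, 1.054, -1.054]
ft_force: [0.5, 0.9, 0.2]
grip_width: 0.0649
```

Run:
```python
from snap import *
st();o=snap("8");st()
crop(o["side"],(220,110,420,340),2.6,"side8.png");crop(o["top"],(240,150,340,260),5.4,"top8.png")
c=o["top"]
P=cloud(c)[150:260,240:340].reshape(-1,3);Z=P[:,2]*1000
m=(Z>71)&(Z<80);rc=cv2.minAreaRect((P[m][:,:2]*1000).astype(np.float32));print("top box",rc)
a=np.radians(12.2);u=np.array([np.cos(a),np.sin(a)]);v=np.array([-u[1],u[0]])
q=P[:,:2]-np.array(rc[0])/1000;X=q@u*1000;Y=q@v*1000
m=(abs(X)<84)&(abs(Y)<23)&(Z<60)
for lo in range(-84,84,7):
    k=m&(X>=lo)&(X<lo+7); print(lo,k.sum(),np.round(np.percentile(Z[k],[20,50,80,95]),0) if k.sum() else "")
```

```text
t 14.95 p [ 576.8 -194.1  128.7] jaw 11.99 ydown [-0.001 -0.001 -1.   ] F [0.5 0.9 0.2] w 64.9 j7 0.88
t 15.05 p [ 577.3 -190.3  128.3] jaw 12.27 ydown [-0.001  0.001 -1.   ] F [-0.4 -0.4 -0.1] w 64.7 j7 0.88
top box ((554.743896484375, 221.58837890625), (179.9298553466797, 58.440452575683594), 12.593188285827637)
-84 43 [4. 6. 8. 9.]
-77 45 [ 4.  5.  8. 10.]
-70 42 [5. 7. 8. 9.]
-63 44 [5. 6. 9. 9.]
-56 44 [ 5.  6.  8. 17.]
-49 42 [ 7. 19. 21. 24.]
-42 47 [19. 22. 23. 24.]
-35 43 [19. 21. 23. 25.]
-28 42 [20. 21. 23. 25.]
-21 43 [ 9. 21. 23. 24.]
-14 41 [ 6.  8. 19. 21.]
-7 42 [5. 6. 8. 9.]
0 42 [ 5.  6.  7. 10.]
7 43 [4. 6. 7. 8.]
14 45 [ 4.  6.  9. 17.]
21 47 [17. 21. 23. 24.]
28 44 [18. 21. 23. 24.]
35 44 [19. 21. 22. 24.]
42 35 [17. 21. 21. 23.]
49 41 [ 4.  7.  7. 11.]
56 43 [ 4.  6.  8. 10.]
63 41 [4. 6. 7. 9.]
70 44 [ 5.  6.  7. 10.]
77 41 [ 4.  6.  8. 12.]
```

View pics/top8.png

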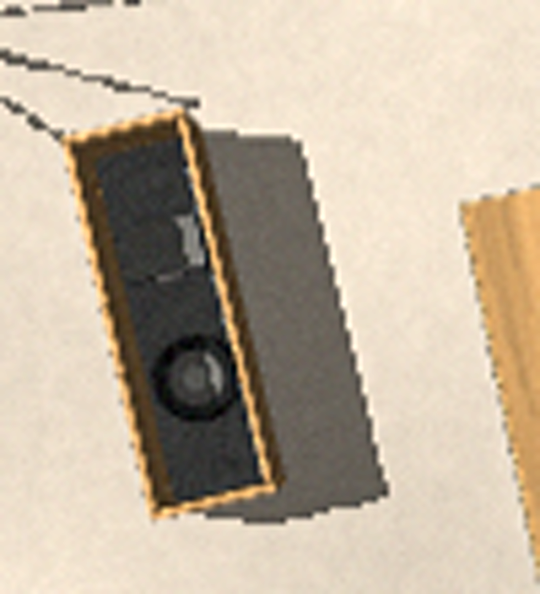

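View pics/side8.png

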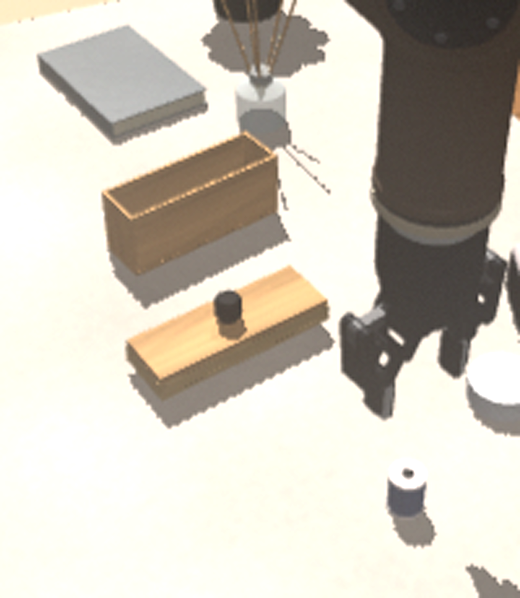

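The tape and pin case lie flat in the box, but the gap between them (about 30 mm) is too narrow for the reel. I'll push the tape toward the near end with shut fingers.

>>> arm_command:
  increments:
    - [[-1.6,37.5,0,0,0,0],[-1.6,37.5,0,0,0,0],[-1.6,37.5,0,0,0,0],[-1.6,37.5,0,0,0,0],[-1.6,37.5,0,0,0,0],[-1.6,37.5,0,0,0,0],[-1.6,37.5,0,0,0,0],[-1.6,37.5,0,0,0,0],[-1.6,37.5,0,0,0,0],[-1.6,37.5,0,0,0,0],[-1.6,37.5,0,0,0,0],[0,0,0,0,0,0]]
  fingers: 0

```text
t: 16.05
ee_pos: [0.5562, 0.2331, 0.1276]
orientation: [-1.306, 1.044, -1.035]
ft_force: [0.6, 0.6, 0.3]
grip_width: 0.0002
```

>>> arm_command:
  increments:
    - [[0,0,-35,0,0,0],[0,0,-40,0,0,0],[0,0,-20,0,0,0],[0,0,0,0,0,0],[0,0,0,0,0,0]]

```text
t: 16.47
ee_pos: [0.5581, 0.2215, 0.0332]
orientation: [-1.305, 1.051, -1.048]
ft_force: [1.6, -1.2, 0.5]
grip_width: 0.0
```

>>> arm_command:
  increments:
    - [[1.2,0,-6,0,0,0],[0,0,-6,0,0,0],[0,0,-2,0,0,0],[0,0,0,0,0,0]]

```text
t: 16.8
ee_pos: [0.5609, 0.2205, 0.02]
orientation: [-1.302, 1.051, -1.051]
ft_force: [-0.2, 0.2, -0.5]
grip_width: -0.0001
```

>>> arm_command:
  increments:
    - [[0,0,-4,0,0,0],[0,0,-3,0,0,0],[0,0,0,0,0,0]]

```text
t: 17.05
ee_pos: [0.5605, 0.2202, 0.0123]
orientation: [-1.303, 1.051, -1.051]
ft_force: [-1.3, 0.3, -0.1]
grip_width: -0.0001
```

>>> arm_command:
  increments:
    - [[-3.9,-0.8,0,0,0,0],[-3.9,-0.8,0,0,0,0],[-3.9,-0.8,0,0,0,0],[-3.9,-0.8,0,0,0,0],[0,0,0,0,0,0],[5,1,25,0,0,0],[0,0,40,0,0,0],[0,0,40,0,0,0]]

```text
t: 17.72
ee_pos: [0.5494, 0.2175, 0.1182]
orientation: [-1.305, 1.052, -1.051]
ft_force: [2.0, 0.8, 1.3]
grip_width: 0.0001
```

>>> arm_command:
  increments:
    - [[2,-37,0,0,0,0],[2,-37.5,0,0,0,0],[2,-37.5,0,0,0,0],[2,-37.5,0,0,0,0],[2,-37.5,0,0,0,0],[3,-37.5,0,0,0,0],[3,-37.5,0,0,0,0],[3,-37.5,0,0,0,0],[3,-37.5,0,0,0,0],[3,-37.5,0,0,0,0],[3,-37.5,0,0,0,0],[0,0,0,0,0,0]]
  fingers: 65

```text
t: 18.72
ee_pos: [0.5769, -0.2041, 0.119]
orientation: [-1.302, 1.055, -1.063]
ft_force: [-0.6, -1.1, 1.9]
grip_width: 0.0654
```

```bash
cat > inbox.py <<'E'
from snap import *
def inbox(c):
    P=cloud(c)[150:260,240:340].reshape(-1,3);Z=P[:,2]*1000
    m=(Z>71)&(Z<80);rc=cv2.minAreaRect((P[m][:,:2]*1000).astype(np.float32));print("top box",rc)
    a=np.radians(rc[2]);u=np.array([np.cos(a),np.sin(a)]);v=np.array([-u[1],u[0]])
    q=P[:,:2]-np.array(rc[0])/1000;X=q@u*1000;Y=q@v*1000
    m=(abs(X)<84)&(abs(Y)<23)&(Z<70)
    print([(lo,round(float(np.percentile(Z[m&(X>=lo)&(X<lo+5)],80)))) for lo in range(-84,84,5)])
E
python3 - <<'E'
from inbox import *
st();o=snap("9");st();inbox(o["top"])
crop(o["side"],(220,110,420,340),2.6,"side9.png");crop(o["top"],(240,150,460,260),3.6,"top9.png")
E
```

```text
t 18.72 p [ 576.9 -204.1  119. ] jaw 11.63 ydown [ 0.002 -0.006 -1.   ] F [-0.6 -1.1  1.9] w 65.4 j7 0.89
t 18.82 p [ 577.6 -196.4  117.9] jaw 11.95 ydown [ 0.    -0.001 -1.   ] F [-0.1  0.2  0.3] w 64.9 j7 0.89
top box ((554.7252197265625, 221.61395263671875), (179.9224090576172, 58.42211151123047), 12.370223999023438)
[(-84, 8), (-79, 8), (-74, 8), (-69, 8), (-64, 21), (-59, 22), (-54, 23), (-49, 24), (-44, 24), (-39, 24), (-34, 22), (-29, 22), (-24, 9), (-19, 8), (-14, 8), (-9, 8), (-4, 7), (1, 8), (6, 9), (11, 8), (16, 9), (21, 22), (26, 23), (31, 22), (36, 23), (41, 23), (46, 18), (51, 7), (56, 8), (61, 9), (66, 8), (71, 8), (76, 8), (81, 8)]
```

View pics/top9.png

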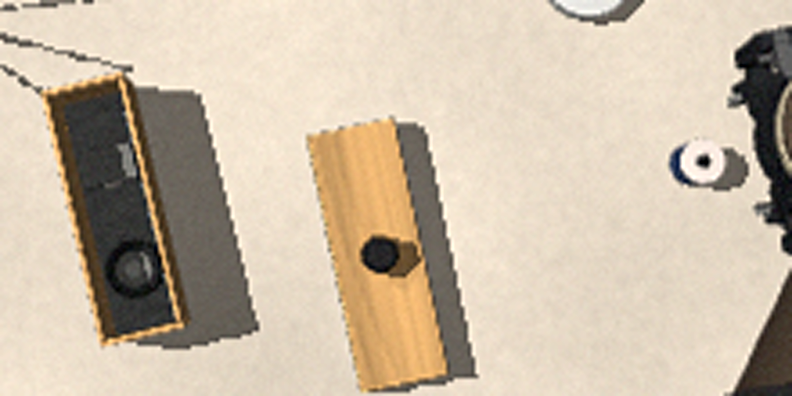

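The gap is now about 44 mm, from -24 to +20 in box x. Taking the reel.

>>> arm_command:
  increments:
    - [[0,1,-30,0,0,0],[0,0,-35,0,0,0],[0,0,-22,0,0,0],[0,0,-8,0,0,0],[0,0,0,0,0,0]]

```text
t: 19.23
ee_pos: [0.5771, -0.1909, 0.0209]
orientation: [-1.304, 1.053, -1.047]
ft_force: [-0.1, 0.7, 0.4]
grip_width: 0.0649
```

>>> arm_command:
  increments:
    - [[0,0,0,0,0,0],[0,0,0,0,0,0],[0,0,0,0,0,0],[0,0,0,0,0,0],[0,0,0,0,0,0]]
  fingers: 22

```text
t: 19.65
ee_pos: [0.5793, -0.1933, 0.0243]
orientation: [-1.301, 1.049, -1.053]
ft_force: [-0.3, 0.2, 7.9]
grip_width: 0.0302
```

>>> arm_command:
  increments:
    - [[0,0,6,0,0,0],[0,0,20,0,0,0],[0,0,35,0,0,0],[0,0,35,0,0,0],[0,0,24,0,0,0],[0,0,0,0,0,0]]

```text
t: 20.15
ee_pos: [0.5808, -0.1946, 0.1486]
orientation: [-1.299, 1.044, -1.057]
ft_force: [1.1, -1.0, -0.2]
grip_width: 0.0306
```

Run:
```python
from snap import *
st();o=snap("10");st()
crop(o["side"],(260,150,460,330),4,"side10.png")
```

```text
t 20.15 p [ 580.8 -194.6  148.6] jaw 12.17 ydown [ 0.008 -0.002 -1.   ] F [ 1.1 -1.  -0.2] w 30.6 j7 0.87
t 20.25 p [ 578.8 -192.9  144.1] jaw 12.21 ydown [ 0.003  0.    -1.   ] F [ 0.6  0.3 -0.8] w 30.1 j7 0.87
```

View pics/side10.png

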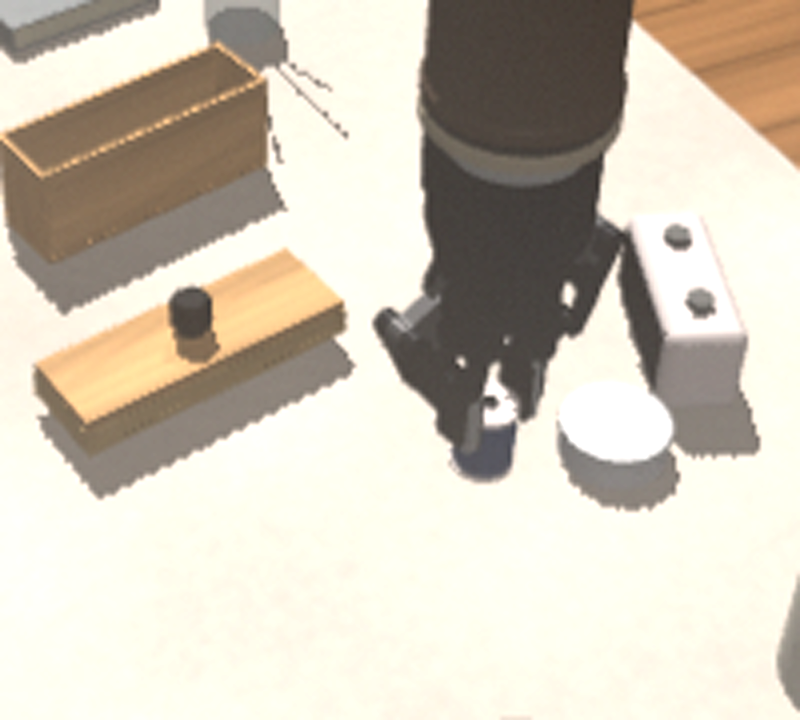

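>>> arm_command:
  increments:
    - [[-2.2,37.5,0,0,0,0],[-2.2,37.5,0,0,0,0],[-2.2,37.5,0,0,0,0],[-2.2,37.5,0,0,0,0],[-2.2,37.5,0,0,0,0],[-2.2,37.5,0,0,0,0],[-2.2,37.5,0,0,0,0],[-2.2,37.5,0,0,0,0],[-2.2,37.5,0,0,0,0],[-2.2,37.5,0,0,0,0],[-2.2,37.5,0,0,0,0],[0,0,0,0,0,0]]

```text
t: 21.25
ee_pos: [0.5513, 0.2295, 0.1405]
orientation: [-1.307, 1.046, -1.039]
ft_force: [0.5, 1.7, -1.5]
grip_width: 0.03
```

>>> arm_command:
  increments:
    - [[0,0,-20,0,0,0],[0,0,-35,0,0,0],[0,0,-30,0,0,0],[0,0,-10,0,0,0],[0,0,0,0,0,0],[0,0,0,0,0,0]]

```text
t: 21.75
ee_pos: [0.5539, 0.2189, 0.0477]
orientation: [-1.304, 1.052, -1.052]
ft_force: [0.6, -0.1, 0.2]
grip_width: 0.0301
```

>>> arm_command:
  increments:
    - [[0,0,-10,0,0,0],[0,0,-5,0,0,0],[0,0,0,0,0,0]]

```text
t: 22.0
ee_pos: [0.5539, 0.2197, 0.0325]
orientation: [-1.302, 1.051, -1.051]
ft_force: [-1.4, 0.2, -0.4]
grip_width: 0.0301
```

>>> arm_command:
  increments:
    - [[0,0,-4,0,0,0],[0,0,0,0,0,0]]

```text
t: 22.17
ee_pos: [0.5542, 0.2196, 0.0287]
orientation: [-1.302, 1.051, -1.051]
ft_force: [0.8, 0.5, -0.7]
grip_width: 0.0299
```

>>> arm_command:
  increments:
    - [[0,0,-2,0,0,0],[0,0,0,0,0,0]]

```text
t: 22.33
ee_pos: [0.5543, 0.2196, 0.0282]
orientation: [-1.301, 1.051, -1.05]
ft_force: [-4.2, -0.7, 16.1]
grip_width: 0.0302
```

>>> arm_command:
  increments:
    - [[0,0,0,0,0,0],[0,0,0,0,0,0],[0,0,15,0,0,0],[0,0,35,0,0,0],[0,0,35,0,0,0],[0,0,31,0,0,0],[-3,-14,0,0,0,-7],[-3,-14,0,0,0,-7],[-3,-14,0,0,0,-7],[-3,-14,0,0,0,-7],[-3,-14,0,0,0,-7],[-3,-14,0,0,0,-7]]
  fingers: 38

```text
t: 23.33
ee_pos: [0.5358, 0.135, 0.1428]
orientation: [-0.912, 1.585, -1.585]
ft_force: [-0.9, 0.5, -0.6]
grip_width: 0.0378
```

>>> arm_command:
  increments:
    - [[-2.7,-14,0,0,0,-7],[-2.7,-14,0,0,0,-7],[-2.7,-14,0,0,0,-7],[-2.7,-14,0,0,0,-7],[-2.7,-14,0,0,0,-7],[-2.7,-14,0,0,0,-7],[-2.5,-14.6,0,0,0,-7.3],[0,0,0,0,0,0],[0,0,0,0,0,0]]
  fingers: 85

```text
t: 24.08
ee_pos: [0.5172, 0.0365, 0.1427]
orientation: [-0.206, 2.12, -2.12]
ft_force: [-0.2, 0.6, 0.7]
grip_width: 0.0844
```

Run:
```python
from inbox import *
st();o=snap("11");st();inbox(o["top"])
crop(o["side"],(220,110,400,290),3.2,"side11.png");crop(o["top"],(240,150,400,260),4.6,"top11.png")
```

```text
t 24.08 p [517.2  36.5 142.7] jaw -78.93 ydown [-0. -0. -1.] F [-0.2  0.6  0.7] w 84.4 j7 -0.79
t 24.18 p [517.5  37.7 142.6] jaw -78.76 ydown [-0.  0. -1.] F [-0.4 -0.3 -1.1] w 85.0 j7 -0.79
top box ((554.691650390625, 221.64340209960938), (179.83758544921875, 58.103363037109375), 12.5492525100708)
[(-84, 7), (-79, 8), (-74, 8), (-69, 7), (-64, 20), (-59, 23), (-54, 23), (-49, 24), (-44, 23), (-39, 23), (-34, 23), (-29, 21), (-24, 9), (-19, 10), (-14, 46), (-9, 46), (-4, 47), (1, 47), (6, 46), (11, 44), (16, 9), (21, 22), (26, 23), (31, 23), (36, 23), (41, 22), (46, 20), (51, 8), (56, 8), (61, 8), (66, 8), (71, 8), (76, 8), (81, 7)]
```

View pics/top11.png

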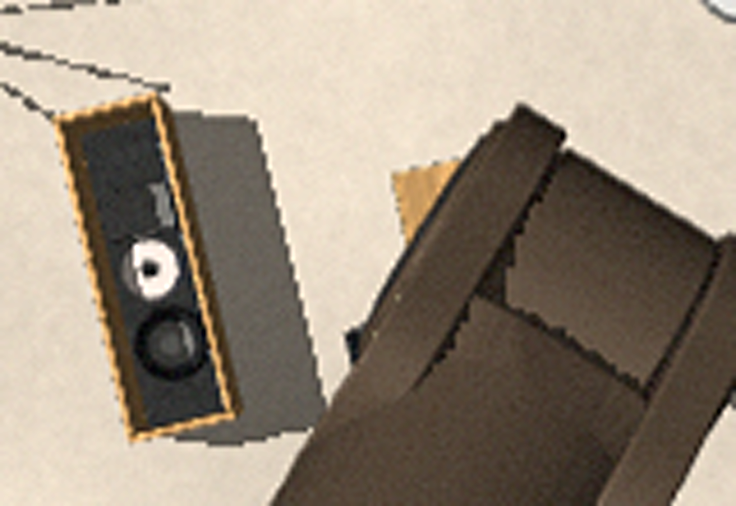

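View pics/side11.png

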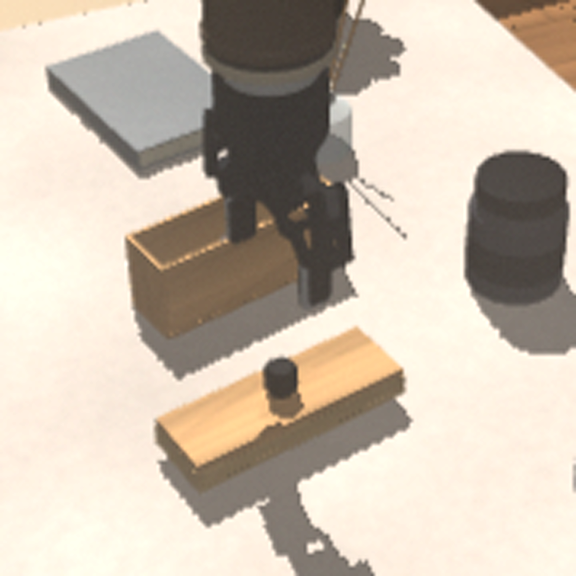

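All three are in the box: reel standing at top px (273,208), tape at (277,224), pin case behind them. Next I'll lower over the tray, 10 mm clear on each side, with the knob between the fingers.

>>> arm_command:
  increments:
    - [[0,0,-35,0,0,0],[0,0,-35,0,0,0],[0,0,-20,0,0,0],[0,0,0,0,0,0],[0,0,0,0,0,0]]

```text
t: 24.6
ee_pos: [0.517, 0.0375, 0.0525]
orientation: [-0.209, 2.12, -2.12]
ft_force: [-0.2, 0.3, 0.3]
grip_width: 0.085
```

Run:
```python
from snap import *
st();o=snap("12");st()
crop(o["side"],(220,160,380,280),4.5,"side12.png");crop(o["top"],(300,150,400,280),4.6,"top12.png")
```

```text
t 24.6 p [517.   37.5  52.5] jaw -78.85 ydown [-0.002 -0.    -1.   ] F [-0.2  0.3  0.3] w 85.0 j7 -0.68
t 24.7 p [518.3  37.1  54. ] jaw -78.89 ydown [ 0.002  0.    -1.   ] F [-0.3  0.4 -0.1] w 85.0 j7 -0.68
```

View pics/side12.png

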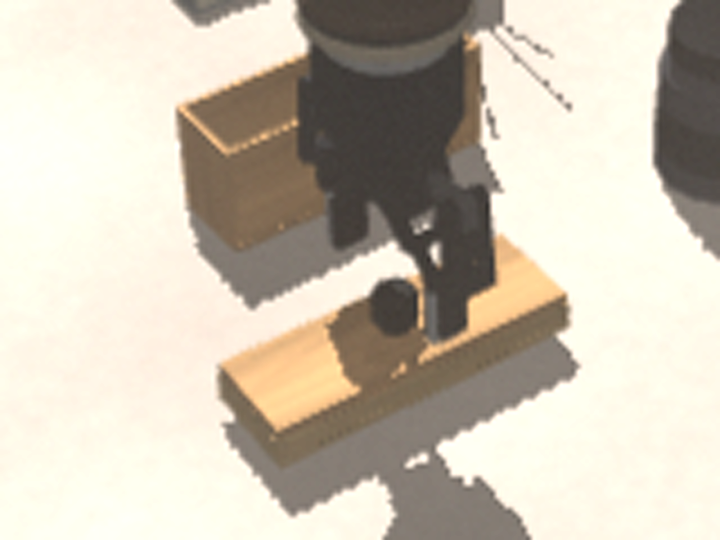

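>>> arm_command:
  increments:
    - [[0,0,-20,0,0,0],[0,0,-15,0,0,0],[0,0,-8,0,0,0],[0,0,0,0,0,0]]

```text
t: 25.03
ee_pos: [0.5174, 0.0373, 0.0097]
orientation: [-0.206, 2.12, -2.12]
ft_force: [-0.6, -0.5, -0.9]
grip_width: 0.085
```

>>> arm_command:
  increments:
    - [[0,0,-4,0,0,0],[0,0,-2,0,0,0],[0,0,0,0,0,0],[0,0,0,0,0,0]]

```text
t: 25.37
ee_pos: [0.5177, 0.037, 0.0042]
orientation: [-0.204, 2.12, -2.12]
ft_force: [0.9, 0.3, 0.4]
grip_width: 0.0854
```

Run:
```python
from snap import *
st();o=snap("13");st()
crop(o["side"],(220,160,380,280),4.5,"side13.png");crop(o["top"],(300,150,400,280),4.6,"top13.png")
```

```text
t 25.37 p [517.7  37.    4.2] jaw -78.96 ydown [ 0.001  0.    -1.   ] F [0.9 0.3 0.4] w 85.4 j7 -0.6
t 25.47 p [517.6  37.    4.1] jaw -78.96 ydown [ 0.001  0.    -1.   ] F [0.1 0.3 0.3] w 85.1 j7 -0.6
```

View pics/side13.png

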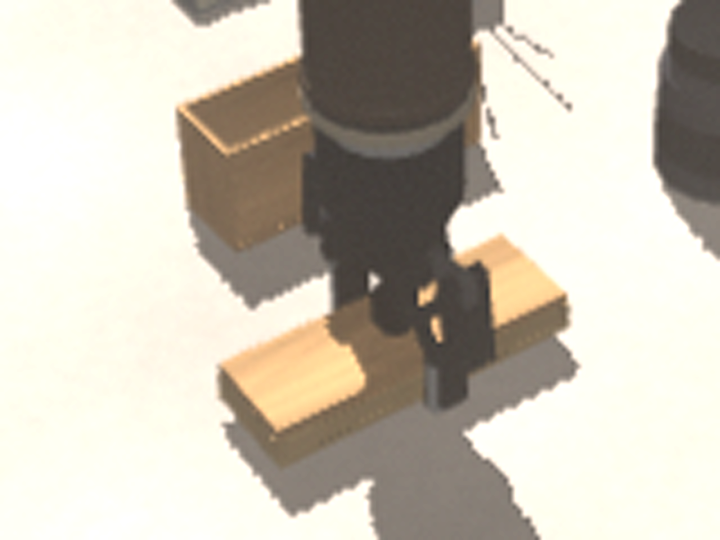

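>>> arm_command:
  increments:
    - [[0,0,0,0,0,0],[0,0,0,0,0,0],[0,0,0,0,0,0],[0,0,0,0,0,0],[0,0,0,0,0,0]]
  fingers: 55
  force: 40

```text
t: 25.88
ee_pos: [0.5174, 0.0371, 0.0041]
orientation: [-0.204, 2.121, -2.12]
ft_force: [-1.4, 0.4, 5.4]
grip_width: 0.0631
```

Run:
```python
from snap import *
st();o=snap("14");st()
for n in("top","side"):
    A=np.load(f"c_{n}_13.npz")["pixels"];B=o[n]["pixels"]
    ab=[cv2.cvtColor(x,cv2.COLOR_RGB2GRAY).astype(np.float32) for x in(A,B)]
    for box in ([(266,228,318,266),(322,210,350,240)] if n=="side" else [(326,180,345,200),(326,180,352,212),(335,236,368,262)]):
        a,b,e,f=box
        print(n,box,cv2.phaseCorrelate(ab[0][b:f,a:e].copy(),ab[1][b:f,a:e].copy()))
```

```text
t 25.88 p [517.4  37.1   4.1] jaw -78.98 ydown [ 0.     0.001 -1.   ] F [-1.4  0.4  5.4] w 63.1 j7 -0.6
t 25.98 p [517.4  37.1   4.1] jaw -78.98 ydown [ 0.     0.001 -1.   ] F [-1.6  1.8  6.7] w 63.1 j7 -0.6
top (326, 180, 345, 200) ((0.15972874987574137, 0.00776869887663878), 0.9840914177894592)
top (326, 180, 352, 212) ((0.7655545363529512, -0.02687528991855359), 0.8668694512711631)
top (335, 236, 368, 262) ((-0.028045719001887903, 0.356210415578488), 0.9901097257441454)
side (266, 228, 318, 266) ((-0.33608488690818206, 0.09656196282839602), 0.976441150241428)
side (322, 210, 350, 240) ((-0.11043693644937669, 0.07113229282838951), 0.8791886626349555)
```

>>> arm_command:
  increments:
    - [[0,0,3,0,0,0],[0,0,6,0,0,0],[0,0,12,0,0,0],[0,0,16,0,0,0],[0,0,18,0,0,0],[0,0,18,0,0,0],[0,0,16,0,0,0],[0,0,9,0,0,0],[0,0,4,0,0,0],[0,0,0,0,0,0]]

```text
t: 26.82
ee_pos: [0.5175, 0.0371, 0.1062]
orientation: [-0.204, 2.12, -2.12]
ft_force: [-0.1, 0.5, -3.7]
grip_width: 0.063
```

Run:
```python
from snap import *
st();o=snap("15");st()
crop(o["side"],(220,110,380,280),3.5,"side15.png")
```

```text
t 26.82 p [517.5  37.1 106.2] jaw -78.95 ydown [ 0.001  0.    -1.   ] F [-0.1  0.5 -3.7] w 63.0 j7 -0.75
t 26.92 p [516.9  37.2 105.1] jaw -78.95 ydown [-0.001  0.    -1.   ] F [-0.2 -0.6 -3. ] w 63.3 j7 -0.75
```

View pics/side15.png

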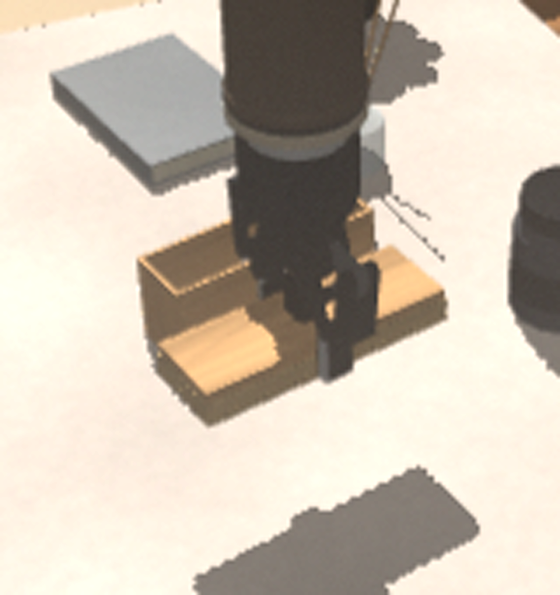

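Tray and cover come up together and level, with about 3 N on the wrist. Carrying them over the box.

>>> arm_command:
  increments:
    - [[1.4,7,0,0,0,0],[2.8,14.4,0,0,0,0.14],[3.1,16,0,0,0,0.14],[3.1,16,0,0,0,0.14],[3.1,16,0,0,0,0.14],[3.1,16,0,0,0,0.14],[3.1,16,0,0,0,0.14],[3.1,16,0,0,0,0.14],[3.1,16,0,0,0,0.14],[3.1,16,0,0,0,0.14],[3.1,16,0,0,0,0.14],[2.1,11,0,0,0,0]]

```text
t: 27.92
ee_pos: [0.5511, 0.2169, 0.1047]
orientation: [-0.234, 2.106, -2.105]
ft_force: [0.1, 0.0, -2.3]
grip_width: 0.0633
```

>>> arm_command:
  increments:
    - [[1.2,6.2,0,0,0,0],[0,0,0,0,0,0],[0,0,0,0,0,0],[0,0,0,0,0,0]]

```text
t: 28.25
ee_pos: [0.5526, 0.2184, 0.1057]
orientation: [-0.228, 2.107, -2.108]
ft_force: [-1.0, 0.5, -2.9]
grip_width: 0.0631
```

Run:
```python
from snap import *
st();o=snap("16");st()
crop(o["side"],(220,110,360,230),5,"side16.png");crop(o["top"],(230,140,330,260),4.8,"top16.png")
for n in o:
    P=cloud(o[n]).reshape(-1,3);a=np.radians(12.4);u=np.array([np.cos(a),np.sin(a)]);v=np.array([-u[1],u[0]])
    q=P[:,:2]-[.553,.2198];X=q@u*1000;Y=q@v*1000;Z=P[:,2]*1000
    k=(abs(X)<110)&(abs(Y)<50)
    for nm,lo,hi in(("rim",68,77),("wall",112,131),("board",133,146)):
        m=k&(Z>lo)&(Z<hi)&(abs(X)>30); 
        if m.sum()>20: print(n,nm,m.sum(),"X",np.round(np.percentile(X[m],[1,99]),1),"Y",np.round(np.percentile(Y[m],[1,99]),1),"Z",np.round(np.median(Z[m]),1), "Zends",[np.round(np.median(Z[m&(X*s>50)]),1) for s in(-1,1)])
```

```text
t 28.25 p [552.6 218.4 105.7] jaw -77.65 ydown [-0.    -0.001 -1.   ] F [-1.   0.5 -2.9] w 63.1 j7 -1.05
t 28.35 p [552.7 218.4 105.9] jaw -77.67 ydown [-0. -0. -1.] F [-0.2  0.6 -2.6] w 63.1 j7 -1.05
top wall 29 X [-91.7  89. ] Y [-33.4  22.3] Z 126.0 Zends [np.float64(127.9), np.float64(123.6)]
top board 731 X [-90.3  92.3] Y [-31.5  28.5] Z 140.6 Zends [np.float64(140.5), np.float64(140.8)]
side rim 200 X [-91.5  88.3] Y [-31.3  29. ] Z 72.7 Zends [np.float64(72.5), np.float64(73.1)]
side wall 282 X [-95.5  90.4] Y [-37.1  24.4] Z 122.9 Zends [np.float64(123.4), np.float64(122.5)]
side board 635 X [-93.9  88.5] Y [-36.3  27.6] Z 140.2 Zends [np.float64(140.1), np.float64(140.2)]
```

View pics/side16.png

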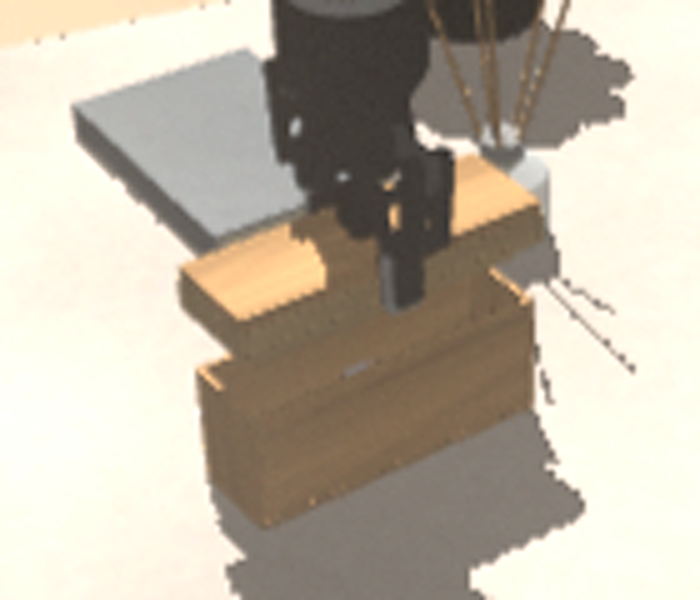

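View pics/top16.png

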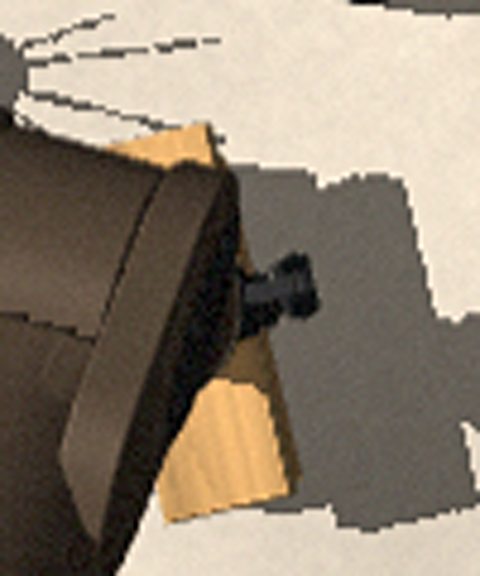

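Both cameras agree that the tray sits about 1 mm short along the box and 2.8 mm short across it. I'll correct that, then lower in steps.

>>> arm_command:
  increments:
    - [[0.4,2.7,0,0,0,0],[0,0,-8,0,0,0],[0,0,-10,0,0,0],[0,0,-6,0,0,0],[0,0,0,0,0,0],[0,0,0,0,0,0]]

```text
t: 28.85
ee_pos: [0.5527, 0.222, 0.081]
orientation: [-0.231, 2.107, -2.108]
ft_force: [-0.2, 1.0, -3.2]
grip_width: 0.0632
```

Run:
```python
from snap import *
st();o=snap("17");st()
crop(o["side"],(240,140,350,230),6.5,"side17.png")
for n in o:
    P=cloud(o[n]).reshape(-1,3);a=np.radians(12.4);u=np.array([np.cos(a),np.sin(a)]);v=np.array([-u[1],u[0]])
    q=P[:,:2]-[.553,.2198];X=q@u*1000;Y=q@v*1000;Z=P[:,2]*1000
    k=(abs(X)<110)&(abs(Y)<50)
    for nm,lo,hi in(("boxwall",20,71),("wall",90,105),("board",109,122)):
        m=k&(Z>lo)&(Z<hi)&(abs(X)>30); 
        if m.sum()>20: print(n,nm,m.sum(),"X",np.round(np.percentile(X[m],[1,99]),1),"Y",np.round(np.percentile(Y[m],[1,5,50,99]),1),"Z",np.round(np.median(Z[m]),1))
```

```text
t 28.85 p [552.7 222.   81. ] jaw -77.58 ydown [-0.001 -0.001 -1.   ] F [-0.2  1.  -3.2] w 63.2 j7 -1.03
t 28.95 p [553.3 222.1  81.8] jaw -77.58 ydown [ 0. -0. -1.] F [-0.1  0.3 -2.7] w 63.2 j7 -1.03
top boxwall 51 X [-86.4  88.6] Y [-27.8 -27.7 -27.4 -26.8] Z 42.1
top wall 21 X [-88.3  90.2] Y [-29.6 -29.5 -28.9 -28.3] Z 97.3
top board 712 X [-89.2  93. ] Y [-28.2 -26.5  -3.9  32.8] Z 116.0
side boxwall 827 X [-91.9  88.1] Y [-32.2 -30.9 -27.4  28.3] Z 44.6
side wall 246 X [-94.3  90.1] Y [-33.4 -32.4 -29.   31.6] Z 97.9
side board 619 X [-93.1  90.1] Y [-31.7 -30.2  -7.3  31.3] Z 115.9
```

View pics/side17.png

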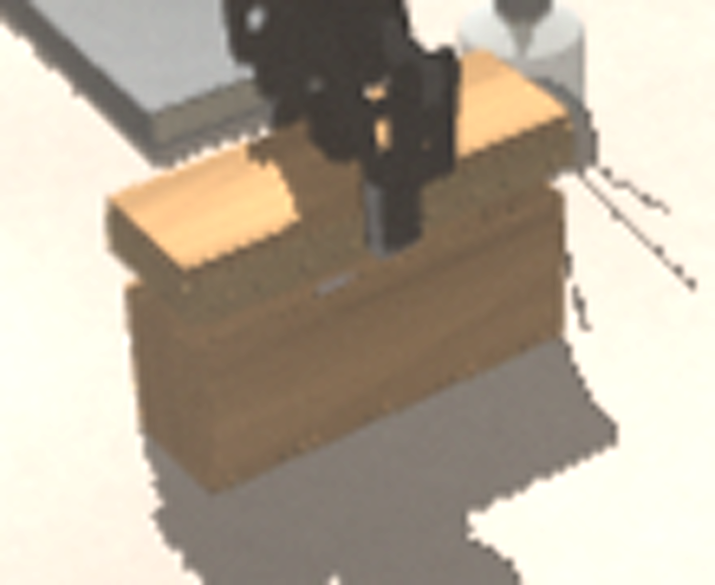

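>>> arm_command:
  increments:
    - [[0.3,-1.4,0,0,0,0],[0,0,-3,0,0,0],[0,0,-3,0,0,0],[0,0,0,0,0,0]]

```text
t: 29.28
ee_pos: [0.5531, 0.2209, 0.0752]
orientation: [-0.23, 2.107, -2.107]
ft_force: [-0.9, -0.6, -3.1]
grip_width: 0.0632
```

>>> arm_command:
  increments:
    - [[0,0,-3,0,0,0],[0,0,0,0,0,0]]

```text
t: 29.45
ee_pos: [0.5531, 0.2209, 0.0722]
orientation: [-0.23, 2.107, -2.107]
ft_force: [0.2, 0.6, -3.4]
grip_width: 0.0635
```

>>> arm_command:
  increments:
    - [[0,0,-2,0,0,0],[0,0,-1.5,0,0,0],[0,0,0,0,0,0]]

```text
t: 29.7
ee_pos: [0.5532, 0.2209, 0.0689]
orientation: [-0.23, 2.107, -2.107]
ft_force: [0.4, 0.4, -3.3]
grip_width: 0.0632
```

>>> arm_command:
  increments:
    - [[0,0,-1.5,0,0,0],[0,0,0,0,0,0]]

```text
t: 29.87
ee_pos: [0.5533, 0.2209, 0.0675]
orientation: [-0.23, 2.107, -2.107]
ft_force: [0.2, -0.6, -3.2]
grip_width: 0.063
```

>>> arm_command:
  increments:
    - [[0,0,-1,0,0,0],[0,0,0,0,0,0]]

```text
t: 30.03
ee_pos: [0.5534, 0.2209, 0.0666]
orientation: [-0.23, 2.107, -2.107]
ft_force: [-0.1, -0.9, -3.4]
grip_width: 0.0631
```

>>> arm_command:
  increments:
    - [[0,0,-1,0,0,0],[0,0,0,0,0,0]]

```text
t: 30.2
ee_pos: [0.5535, 0.2209, 0.0662]
orientation: [-0.229, 2.107, -2.106]
ft_force: [-1.9, -0.7, 3.4]
grip_width: 0.0633
```

>>> arm_command:
  increments:
    - [[0,0,-1,0,0,0],[0,0,0,0,0,0]]

```text
t: 30.37
ee_pos: [0.5535, 0.2209, 0.0661]
orientation: [-0.229, 2.108, -2.105]
ft_force: [-6.6, 0.3, 15.4]
grip_width: 0.0635
```

The tray touches at TCP z = 66.1, exactly the 62 mm lift that the text predicts for home. I'll check with a picture before letting go.

Run:
```python
from snap import *
st();o=snap("18");st()
crop(o["side"],(240,140,350,230),6.5,"side18.png")
for n in o:
    P=cloud(o[n]).reshape(-1,3);a=np.radians(12.4);u=np.array([np.cos(a),np.sin(a)]);v=np.array([-u[1],u[0]])
    q=P[:,:2]-[.553,.2198];X=q@u*1000;Y=q@v*1000;Z=P[:,2]*1000
    k=(abs(X)<110)&(abs(Y)<50)
    for nm,lo,hi in(("boxwall",20,69),("wall",78,90),("board",95,108)):
        m=k&(Z>lo)&(Z<hi)&(abs(X)>30); 
        if m.sum()>10: print(n,nm,m.sum(),"X",np.round(np.percentile(X[m],[1,99]),1),"Y",np.round(np.percentile(Y[m],[1,5,50,99]),1),"Z",np.round(np.median(Z[m]),1),[np.round(np.median(Z[m&(X*s>50)]),1) for s in(-1,1)])
```

```text
t 30.37 p [553.5 220.9  66.1] jaw -77.57 ydown [ 0.     0.001 -1.   ] F [-6.6  0.3 15.4] w 63.5 j7 -1.01
t 30.47 p [553.5 220.8  66.1] jaw -77.57 ydown [ 0.     0.001 -1.   ] F [-7.2  1.2 15.6] w 63.3 j7 -1.01
top boxwall 19 X [-85.9  86.6] Y [-27.7 -27.7 -27.5 -26.9] Z 26.7 [np.float64(32.4), np.float64(22.0)]
top wall 18 X [-90.3  87.5] Y [-31.  -30.8 -30.1   4.8] Z 86.6 [np.float64(88.3), np.float64(83.7)]
top board 689 X [-89.   93.8] Y [-29.1 -27.4  -5.7  31.3] Z 100.9 [np.float64(100.9), np.float64(100.8)]
side boxwall 698 X [-92.  88.] Y [-31.9 -30.5 -27.6  25.5] Z 45.0 [np.float64(45.0), np.float64(45.9)]
side wall 191 X [-94.4  91.3] Y [-34.2 -33.8 -30.6  29.9] Z 84.2 [np.float64(83.9), np.float64(83.1)]
side board 598 X [-92.2  90.6] Y [-32.7 -31.4  -7.8  30.3] Z 100.6 [np.float64(100.6), np.float64(100.6)]
```

View pics/side18.png

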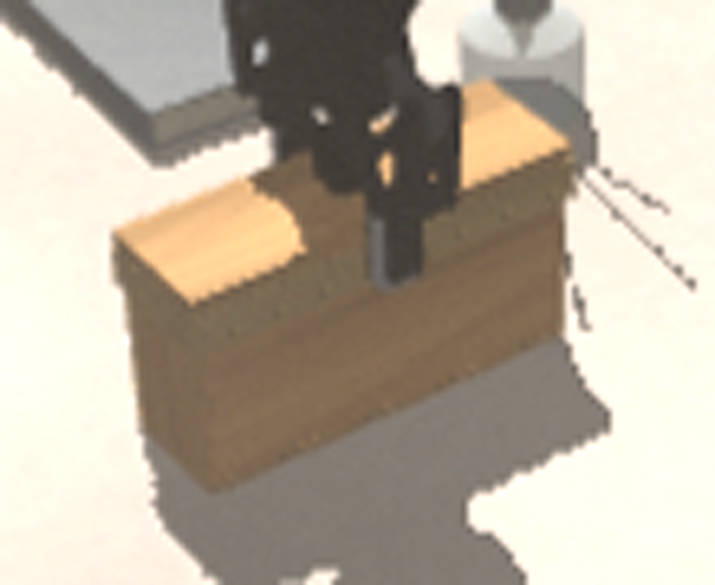

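The board's upper face is at 100.7 mm at both ends (100 expected), and the tray sits level on the rim. Letting go and rising to the knob.

>>> arm_command:
  increments:
    - [[0,0,1.3,0,0,0],[0,0,0,0,0,0],[0,0,0,0,0,0],[0,0,0,0,0,0],[0,0,0,0,0,0]]
  fingers: 85

```text
t: 30.88
ee_pos: [0.5535, 0.2208, 0.0659]
orientation: [-0.229, 2.107, -2.107]
ft_force: [0.1, 0.2, -0.3]
grip_width: 0.0849
```

>>> arm_command:
  increments:
    - [[0,0,4,0,0,0],[0,0,10,0,0,0],[0,0,14,0,0,0],[0,0,10,0,0,0],[0,0,0,0,0,0],[0,0,0,0,0,0]]

```text
t: 31.38
ee_pos: [0.554, 0.2211, 0.1051]
orientation: [-0.228, 2.107, -2.105]
ft_force: [0.1, -0.4, -0.8]
grip_width: 0.0848
```

Run:
```python
from snap import *
st();o=snap("19");st()
crop(o["side"],(240,120,350,210),6.5,"side19.png")
P=cloud(o["side"]).reshape(-1,3);a=np.radians(12.4);u=np.array([np.cos(a),np.sin(a)]);v=np.array([-u[1],u[0]])
q=P[:,:2]-[.553,.2198];X=q@u*1000;Y=q@v*1000;Z=P[:,2]*1000
for nm,k in(("board",(abs(X)<110)&(abs(Y)<45)&(Z>95)&(Z<108)&(abs(X)>35)),("knob",(abs(X)<25)&(abs(Y)<22)&(Z>108)&(Z<132))):
    print(nm,k.sum(),"X",np.round(np.percentile(X[k],[1,99]),1),"Y",np.round(np.percentile(Y[k],[1,50,99]),1),"Z",np.round(np.percentile(Z[k],[5,50,98]),1))
```

```text
t 31.38 p [554.  221.1 105.1] jaw -77.55 ydown [ 0.002  0.001 -1.   ] F [ 0.1 -0.4 -0.8] w 84.8 j7 -1.05
t 31.48 p [553.2 221.1 103.9] jaw -77.55 ydown [-0.  0. -1.] F [-0.   0.5  0.4] w 85.0 j7 -1.05
board 575 X [-92.6  90.1] Y [-32.7  -7.7  30.1] Z [ 97.2 100.6 103.7]
knob 94 X [-13.9   9.6] Y [-14.2  -6.5   7.8] Z [111.2 123.9 130.2]
```

View pics/side19.png

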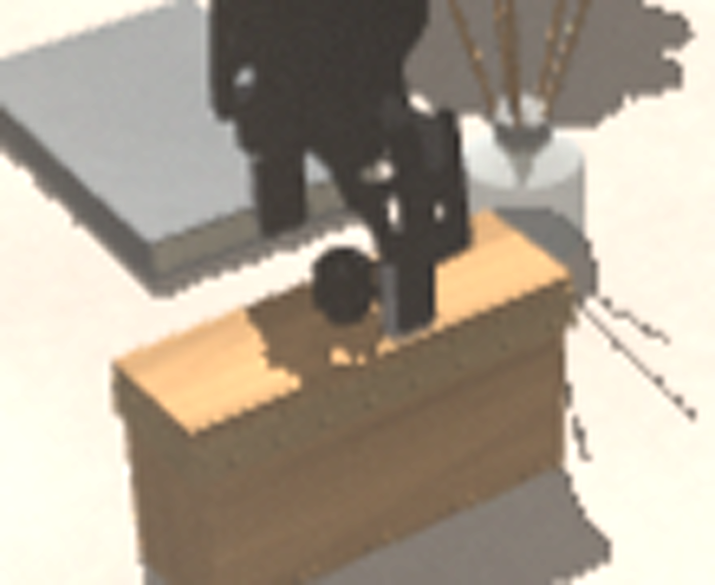

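The knob at side px (293,163) is centred between the fingers. Gripping it.

>>> arm_command:
  increments:
    - [[0,0,0,0,0,0],[0,0,0,0,0,0],[0,0,0,0,0,0],[0,0,0,0,0,0],[0,0,0,0,0,0],[0,0,0,0,0,0],[0,0,0,0,0,0]]
  fingers: 15
  force: 40

```text
t: 32.07
ee_pos: [0.5534, 0.2208, 0.1041]
orientation: [-0.23, 2.107, -2.107]
ft_force: [-0.4, 0.7, 1.7]
grip_width: 0.0244
```

Run:
```python
from snap import *
st();o=snap("20");st()
crop(o["side"],(240,120,350,210),6.5,"side20.png")
```

```text
t 32.07 p [553.4 220.8 104.1] jaw -77.57 ydown [-0.  0. -1.] F [-0.4  0.7  1.7] w 24.4 j7 -1.05
t 32.17 p [553.4 220.8 104.1] jaw -77.57 ydown [-0.  0. -1.] F [-0.5  0.8  2.5] w 24.1 j7 -1.05
```

View pics/side20.png

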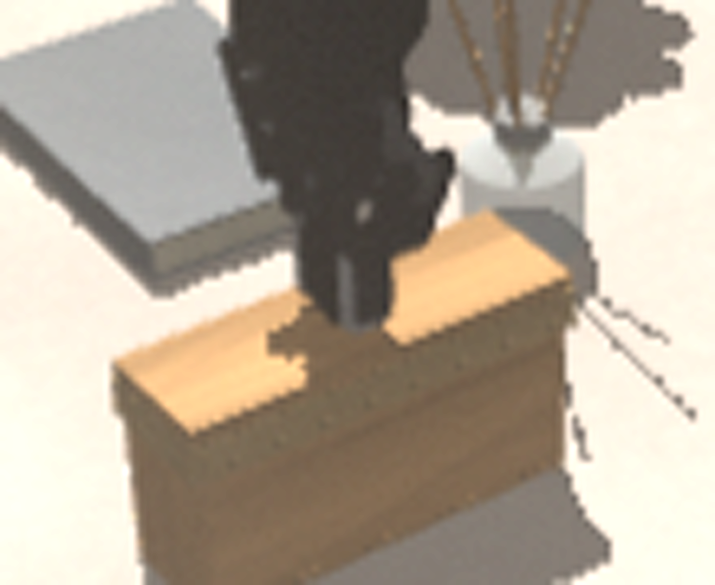

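Gripped, with an opening of 24.3 mm. Lifting slowly, straight up.

>>> arm_command:
  increments:
    - [[0,0,1,0,0,0],[0,0,2,0,0,0],[0,0,2,0,0,0],[0,0,3,0,0,0],[0,0,4,0,0,0],[0,0,5,0,0,0],[0,0,8,0,0,0],[0,0,0,0,0,0]]

```text
t: 32.83
ee_pos: [0.5543, 0.2208, 0.1308]
orientation: [-0.227, 2.106, -2.106]
ft_force: [0.7, -0.8, -1.4]
grip_width: 0.024
```

Run:
```python
from snap import *
st();o=snap("21");st()
crop(o["side"],(240,120,350,220),6,"side21.png")
```

```text
t 32.83 p [554.3 220.8 130.8] jaw -77.58 ydown [ 0.002  0.001 -1.   ] F [ 0.7 -0.8 -1.4] w 24.0 j7 -1.08
t 32.93 p [553.7 221.  129.6] jaw -77.56 ydown [ 0.001  0.    -1.   ] F [ 0.2  0.6 -1.6] w 24.3 j7 -1.08
```

View pics/side21.png

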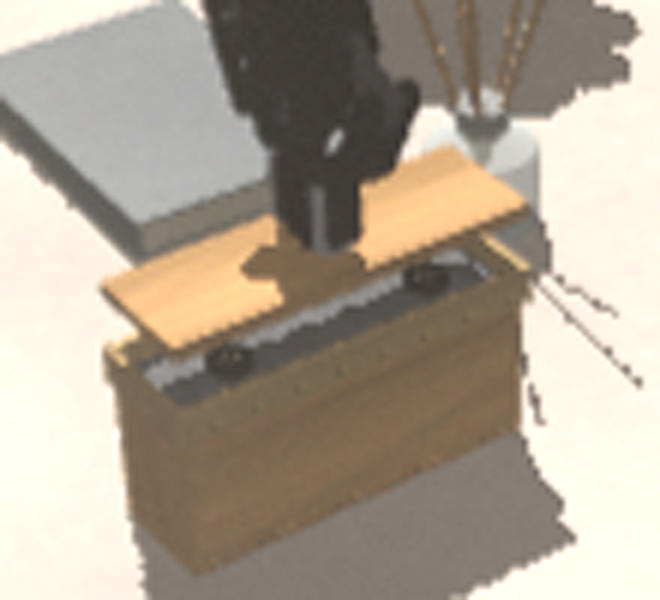

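The cover came up alone. The tray stays seated, and both buttons are visible at side px (278,180) and (311,166). Raising it to a hand's breadth.

>>> arm_command:
  increments:
    - [[0,0,5,0,0,0],[0,0,10,0,0,0],[0,0,14,0,0,0],[0,0,14,0,0,0],[0,0,12,0,0,0],[0,0,8,0,0,0],[0,0,5,0,0,0],[0,0,2,0,0,0],[0,0,0,0,0,0],[0,0,0,0,0,0],[0,0,0,0,0,0],[0,0,0,0,0,0]]

```text
t: 33.93
ee_pos: [0.5531, 0.2208, 0.1985]
orientation: [-0.23, 2.107, -2.108]
ft_force: [-0.0, 0.3, -1.5]
grip_width: 0.0244
```

Run:
```python
from snap import *
st();o=snap("22");st()
cv2.imwrite("pics/side22.png",o["side"]["pixels"][:,:,::-1])
crop(o["side"],(240,90,350,220),4.5,"side22c.png");cv2.imwrite("pics/top22.png",o["top"]["pixels"][:,:,::-1])
P=cloud(o["side"]).reshape(-1,3);a=np.radians(12.4);u=np.array([np.cos(a),np.sin(a)]);v=np.array([-u[1],u[0]])
q=P[:,:2]-[.553,.2198];X=q@u*1000;Y=q@v*1000;Z=P[:,2]*1000
for nm,k in(("cover",(abs(X)<110)&(abs(Y)<45)&(Z>180)&(Z<206)&(abs(X)>40)),("traytop",(abs(X)<98)&(abs(Y)<37)&(Z>84)&(Z<98)),("boxwall",(abs(X)<98)&(abs(Y)<37)&(Z>20)&(Z<69))):
    print(nm,k.sum(),"X",np.round(np.percentile(X[k],[1,99]),1),"Y",np.round(np.percentile(Y[k],[1,50,99]),1),"Z",np.round(np.percentile(Z[k],[5,50,98]),1),"ends",[np.round(np.median(Z[k&(X*s>50)]),1) for s in(-1,1)])
    if nm=="cover":
        A=np.c_[X[k],Y[k],np.ones(k.sum())];print("tilt deg",np.degrees(np.linalg.lstsq(A,Z[k],rcond=None)[0][:2]))
```

```text
t 33.93 p [553.1 220.8 198.5] jaw -77.57 ydown [-0.001 -0.001 -1.   ] F [-0.   0.3 -1.5] w 24.4 j7 -1.15
t 34.03 p [553.2 220.8 198.6] jaw -77.57 ydown [-0.001 -0.    -1.   ] F [ 0.7 -0.6 -1.2] w 24.1 j7 -1.15
cover 651 X [-92.1  90. ] Y [-32.3  -6.   30.5] Z [189.2 194.9 197.6] ends [np.float64(195.0), np.float64(194.9)]
tilt deg [0.02781456 2.24560074]
traytop 594 X [-93.7  92.4] Y [-34.5  -1.   33.5] Z [84.5 89.7 95. ] ends [np.float64(90.5), np.float64(89.8)]
boxwall 963 X [-91.8  87. ] Y [-32.1 -27.9  23.6] Z [23.1 44.9 68. ] ends [np.float64(45.1), np.float64(44.4)]
```

View pics/side22c.png

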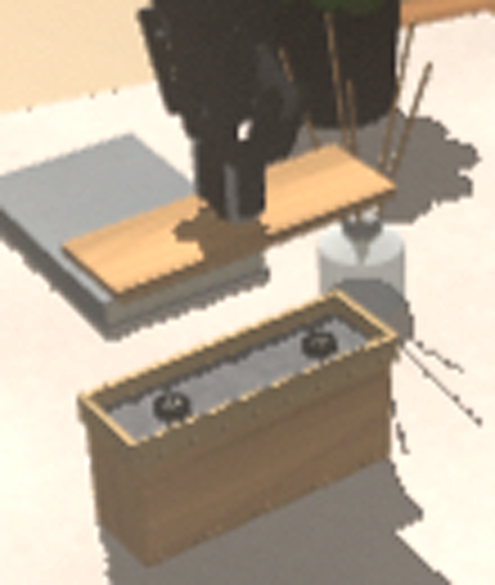

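View pics/side22.png

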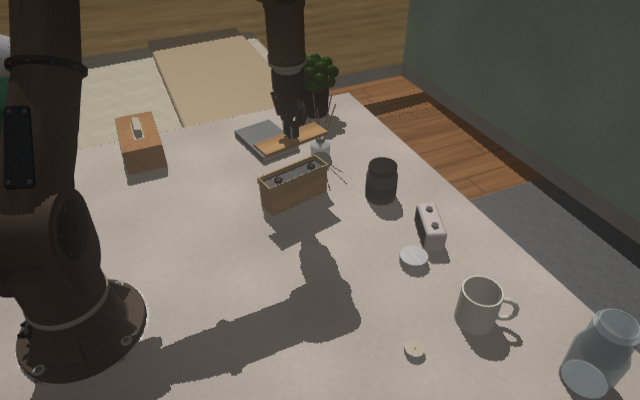

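Run:
```python
from snap import *
s=st();print("qvel",np.abs(s["qvel"]).max())
c=np.load("c_side_22.npz");P=cloud(c).reshape(-1,3);a=np.radians(12.4);u=np.array([np.cos(a),np.sin(a)]);v=np.array([-u[1],u[0]])
q=P[:,:2]-[.553,.2198];X=q@u*1000;Y=q@v*1000;Z=P[:,2]*1000
k=(abs(X)<85)&(abs(X)>40)&(Y>-25)&(Y<26)&(Z>188)&(Z<202)
A=np.c_[X[k],Y[k],np.ones(k.sum())];print("tilt",np.degrees(np.linalg.lstsq(A,Z[k],rcond=None)[0][:2]),k.sum())
r.close_job()
```

```text
t 34.03 p [553.2 220.8 198.6] jaw -77.57 ydown [-0.001 -0.    -1.   ] F [ 0.7 -0.6 -1.2] w 24.1 j7 -1.15
qvel 0.0017109912898579873
tilt [-0.09170793 -0.10112154] 383
the job is handed in; nothing more can be done
```

I handed the job in at 34 s, with the cover held level about 90 mm above the seated tray. The pin case, tape measure and reel are in the box. I lowered the tray and cover together until the tray was home, let go, and lifted the cover alone by its knob.

**Last checks**
- **Cover:** tilt is about 0.1°, the arm is still, and the grip opening is 24 mm on the 26 mm knob.
- **Tray:** at contact the gripper had risen 62 mm, as the sizes given predict. It was level on the rim, and both buttons showed in it after the cover came off.
- **Other things:** nothing else looks moved in the last picture, which I judged by eye only.

**What went wrong or disagreed**
- **Knock on the box:** on the first try with the pin case, the outer finger link pressed the box's end wall. The wrist read 53 N, and I can't tell whether that single press passed the 40 N contact limit. The box shifted about 1.3 mm in the top view.
- **Short drops:** I let go of the pin case about 4 mm and the tape about 9 mm above the floor of the box. I then pushed the tape along with shut fingers to make room for the reel.
- **Camera offset:** the two cameras differed by about 3 mm throughout. I corrected the tray's position over the box with fresh pictures from both before lowering it.

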